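# Stack a plinth in the drilling fixture and hold the sprung guide arm over it

## Task

In the nest of the drilling fixture, between its four pins, stack the dark wooden base disc first, then the brass spacer ring, then the white top disc, each lying flat and fully down on the one below. Then swing the sprung yellow guide arm by its black peg over the stack until it is fully against its red stop, and keep holding it there: the program finishes while holding, because the arm springs back if let go. Leave the other things on the bench where they are.

Things in the scene. Friction and masses are not known exactly. Their poses are not given: they have to be found in the camera images.
- fixture: Drilling fixture, fixed on the bench at a varying place and yaw (within 0.25 rad). Origin: at bench height under the centre of the nest; z up. Dark steel base plate 8 mm thick, from x = -60 to +140 and y = -50 to +50 mm. The nest (floor and four pins) is at x = y = 0, the guide arm's pivot at x = +85 mm. The complete stack tops out 62 mm above the bench, 4 mm under the arm's path
- nest_floor (a point): Centre of the nest's round floor (diameter 42 mm), 14 mm above the bench; axes as the fixture. Four pins, 7 mm thick, stand 30 mm from it on the fixture's diagonals (45, 135, 225, 315 degrees), up to 64 mm above the bench, tapered over the top 8 mm. A 50 mm part has 1.5 mm play all round; fingers fit the 35 mm gaps between pins, best closing along the fixture's y
- pivot (a point): Point at bench height on the vertical pivot axis of the guide arm, 85 mm along the fixture's +x from the nest centre; axes as the fixture. A blue post 32 mm in diameter and 56 mm high stands here, with the arm's steel hub and spindle on it up to 98 mm
- stop_top (a point): Top of the red stop post, 10 mm in diameter, 78 mm above the bench, at x = 47, y = -12.5 mm in the fixture frame; the arm's bar meets its side
- guide_arm (a joint): Angle of the guide arm in rad. 0: at rest, pointing nearly along the fixture's +y. It grows anticlockwise seen from above, over the nest, to 1.5 at the stop, where the arm points along the fixture's -x. A spring always drives it back to 0: 0.23 N m at rest, 0.8 N m at the stop, that is 1.7 N and 6 N at the peg. Yellow bar 14 mm wide, underside 66 mm, top 76 mm above the bench
- bushing (a point): Centre of the top of the brass guide bushing in the arm, 24 mm wide, 85 mm from the pivot axis, 80 mm above the bench; it stands over the nest centre when the arm is at its stop
- peg_top (a point): Centre of the top of the black upright peg at the end of the guide arm: 14 mm in diameter, 36 mm tall, standing on the bar (from 76 to 112 mm above the bench), 135 mm from the pivot axis. It moves with the arm
- base_disc: Dark brown wooden disc, 50 mm in diameter, 20 mm thick, about 35 g; lies flat on the bench. Origin: centre of its underside. Keep the same side up
- spacer: Brass ring, outer diameter 50 mm, hole 26 mm, 14 mm thick, about 160 g; lies flat on the bench. Origin: centre of its underside. Keep the same side up
- top_disc: White disc, 50 mm in diameter, 14 mm thick, about 25 g; lies flat on the bench. Origin: centre of its underside. Keep the same side up
- graver: Bystander: 150 mm hand tool with a wooden handle, lying on the bench; leave alone
- brush: Bystander: 160 mm brush lying on the bench; leave alone
- wax_jar: Bystander: amber glass jar, 56 mm wide, 60 mm high; leave alone
- carved_nut: Bystander: reddish-brown nut, 36 mm wide and 36 mm high; leave alone
- offcut: Bystander: wooden block 70 x 35 x 22 mm; leave alone
- tool_cup: Bystander: blue cup, 72 mm wide, 85 mm high; leave alone

How it is judged:
By the outcome, as a careful person would: the job done as asked, in the order asked, and still so for the second after the job is handed in, while the arm keeps its last pose, push and grip.
It also fails if it takes over 72 s, if anything falls off the work surface, if the arm or the gripper's body presses on something with over 40 N, if the wrist force passes 120 N, or if a joint passes its speed limit or range.

## Robot

A 7-joint arm with a two-finger parallel gripper is mounted at the origin on the work surface. World frame = base frame: x ahead of the robot, y to its left, z up, the work surface at z = 0. Lengths are in mm, angles in rad, forces in N, time in s.
With the tool pointing down it reaches from about 350 to 900 mm from the base axis. Payload 7.2 kg.
Tool frame: the origin (TCP) lies midway between the tips of the shut fingers; the grasp point (between the pads) lies bot.tcp_to_grasp behind it (bot.tcp_to_grasp is the distance from the TCP to the grasp point, in mm); z points along the fingers, x is the direction in which the jaws open and shut, and the axes are right-handed (so a half turn about z gives the same grasp; the last joint's range is limited). The gripper opens to 88 mm and grips with 3 to 60 N. Pads are 20 mm wide; open, the fingers measure 115 mm over their backs; the gripper's body (75 mm by 178 mm) begins 61 mm behind the grasp point.
Start: joints at [1.23, 0.411, -0.013, 1.596, 0.006, 1.134, -0.082], TCP at [168.381, -601.894, 222.653] pointing down, gripper open.
Joint ranges: [-2.95, 2.95], [-0.29, 1.99], [-1.47, 1.44], [0.14, 2.54], [-1.03, 4.17], [0.13, 1.85], [-2.86, 2.86]. Speed limits (rad/s): [2.39, 2.39, 3.01, 3.01, 3.14, 3.14, 3.14].

## Interface

Orientations are given as a unit quaternion [w, x, y, z].
In Python, from workcell import status, camera, job_done, bot gives the robot as it stands.
- The arm moves only by the tool carry_out, never from a script. Its argument "increments" is a list of rows, each an object of numbers: "hand": the opening, from 0 (shut) to 1 (fully open); "dx", "dy", "dz": the shift along the tool's x, y, z in m; "ax", "ay", "az": the turn, a rotation vector about the tool's x, y, z in degrees. A call has 1 to 8 rows; each row is the pose to reach, as a shift and turn from the pose commanded when the call began, along the tool's axes at that moment; what a row does not reach only later rows make up. A row lasts 1/10 s, in which the tool goes at most 50 mm and 8.59 degrees, less where a joint would pass 70% of its speed; a pose out of reach is approached as far as the arm can. A call with a gripper value outside its range is refused whole. The fingers move at their own pace and stop on an object; the grip force is fixed at half the most. Time passes only in rows, so rows that repeat a pose let the fingers close. It gives the time, the measured TCP pose, the force and the opening at its end, in the units of the state.
- status.read_state(): the state, without advancing time (a new reading comes with each control period).
- camera(name): name is "scene" or "top" or "wrist"; returns a dict with "frame" (400x640x3 uint8, red, green, blue), "intrinsics" (3x3 intrinsics, pixels), "R" (3x3) and "t" (3): a world point X has camera coordinates R X + t; the wrist camera has in their place "T_tool_cam" (4x4, takes a point from camera to tool coordinates, whose origin is the TCP and whose axes are the tool frame's). Camera axes: x right, y down, z forward; pixel columns grow to the right and rows downward; lengths in mm; the calibration is good to about 2 mm. The wrist camera is an equidistant fisheye: a pixel r from the principal point sees the ray r / f radians off the axis. A picture is of the moment at which its call begins: read the wrist's pose just before it. There is no depth.
- job_done(): hands the job in, once; it reports no verdict.
The state is a dict: "t": time; "qpos": joint angles; "qd": joint speeds; "joint_efforts": joint torques, N m; "tool_pos": TCP position; "eef_rot": TCP orientation; "force": force on the tool from outside, world axes, zero at the start; "torque": the same for the moment, N m; "opening": opening from 0.0 (shut) to 1.0 (fully open).
Only numpy, scipy, OpenCV 4.12 (cv2) and the standard library are available. Lean on these libraries where they do the work, as an engineer would, in place of code of your own. Each camera call takes 0.05 s, during which the arm holds its last target.

## Working session

There is one attempt and no reset: what is moved stays moved. The work goes in short steps, Python scripts to look and compute and a tool call to move; the robot and the scene stay as the last step left them, time stands still between calls to the robot, and variables do not carry over. Pictures are saved under pics/ and viewed, and the job is handed in when it is done.

Besides the shell and the picture viewer there is one more tool, called after "Emit:" by a JSON object that holds its "api" and its "payload", one argument or row to a line. carry_out: Moves the arm, as the interface text tells. Its arguments: {"type":"object","properties":{"increments":{"type":"array","items":{"type":"object","properties":{"hand":{"type":"number"},"dx":{"type":"number"},"dy":{"type":"number"},"dz":{"type":"number"},"ax":{"type":"number"},"ay":{"type":"number"},"az":{"type":"number"}}}}},"required":["increments"]}

```bash
mkdir -p pics; ls; python3 - <<'E'
from workcell import status,camera,bot
import cv2,numpy as np
s=status.read_state()
for k in s: print(k,np.round(s[k],3))
print(bot.tcp_to_grasp)
for n in("scene","top","wrist"):
    c=camera(n); cv2.imwrite(f"pics/{n}0.png",c["frame"][:,:,::-1])
    print(n,{k:np.round(v,3).tolist() for k,v in c.items() if k!="frame"})
E
```

```text
pics
t 0.0
qpos [ 1.23   0.412 -0.013  1.597  0.006  1.134 -0.082]
qd [ 0.001 -0.     0.001 -0.002  0.001 -0.    -0.   ]
joint_efforts [ 0.0000e+00 -5.8796e+01  6.4200e-01 -2.9108e+01 -5.4000e-02  1.8000e-02
  0.0000e+00]
tool_pos [ 168.192 -601.421  221.822]
eef_rot [-0.     0.797 -0.604 -0.001]
force [ 0.09  -0.326  0.613]
torque [-0.035  0.001 -0.008]
opening 0.999
18.700000000000003
scene {'intrinsics': [[485.56, 0.0, 312.044], [0.0, 485.56, 204.366], [0.0, 0.0, 1.0]], 'R': [[0.377, 0.926, -0.015], [0.675, -0.286, -0.68], [-0.634, 0.247, -0.733]], 't': [-270.484, -305.634, 1832.709]}
top {'intrinsics': [[368.311, 0.0, 321.163], [0.0, 368.311, 196.523], [0.0, 0.0, 1.0]], 'R': [[0.002, -1.0, 0.012], [-0.988, -0.004, -0.157], [0.157, -0.012, -0.987]], 't': [63.476, 587.214, 927.358]}
wrist {'intrinsics': [[309.707, 0.0, 318.236], [0.0, 309.707, 204.48], [0.0, 0.0, 1.0]], 'T_tool_cam': [[1.0, 0.0, 0.0, 0.483], [-0.0, 0.956, 0.292, -80.633], [-0.0, -0.292, 0.956, -161.736], [0.0, 0.0, 0.0, 1.0]]}
```

View pics/scene0.png

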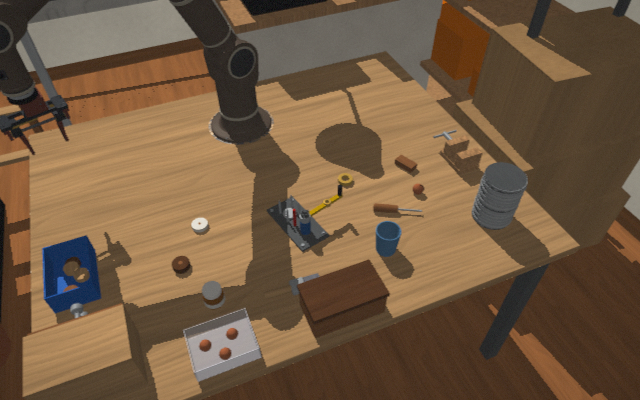

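View pics/top0.png

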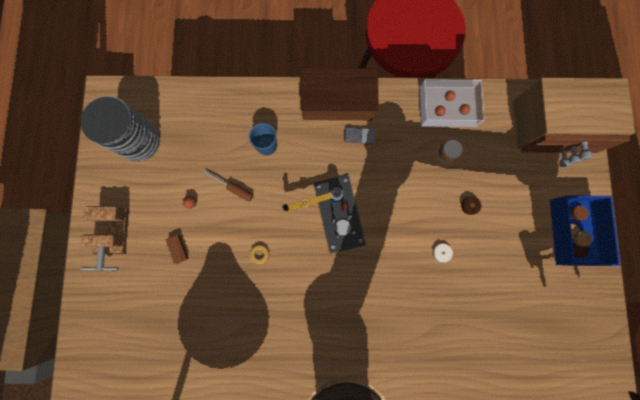

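View pics/wrist0.png

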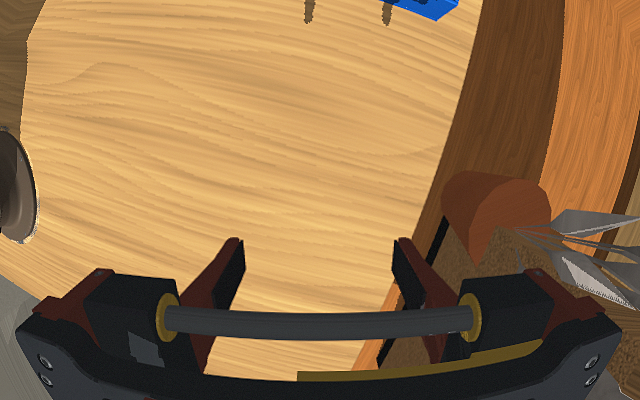

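The scene view shows the fixture at (298,222). In the top view the white disc is at (443,253), the dark disc at (471,204), the ring at (260,255), the nest at (343,228) and the peg at (286,207). Next I'll measure these from colour masks.

```bash
cat > h.py <<'E'
import numpy as np,cv2
from scipy.spatial.transform import Rotation as Ro
def ray(c,u,v):
    K=np.array(c["intrinsics"]);d=np.array([(u-K[0,2])/K[0,0],(v-K[1,2])/K[1,1],1.])
    R=np.array(c["R"]);t=np.array(c["t"]);return -R.T@t,R.T@d
def wray(c,s,u,v):
    K=np.array(c["intrinsics"]);p=np.array([u-K[0,2],v-K[1,2]]);r=np.hypot(*p);th=r/K[0,0]
    d=np.array([*(p/max(r,1e-9)*np.sin(th)),np.cos(th)]);T=np.array(c["T_tool_cam"])
    q=s["eef_rot"];Rw=Ro.from_quat([q[1],q[2],q[3],q[0]]).as_matrix()
    return np.array(s["tool_pos"])+Rw@T[:3,3],Rw@T[:3,:3]@d
def onz(od,z):
    o,d=od;return o+d*(z-o[2])/d[2]
def proj(c,X):
    p=np.array(c["R"])@np.array(X)+np.array(c["t"]);K=np.array(c["intrinsics"]);q=K@p;return q[:2]/q[2]
def tri(a,b):
    (o1,d1),(o2,d2)=a,b
    A=np.stack([d1,-d2],1);x=np.linalg.lstsq(A,o2-o1,rcond=None)[0]
    p,q=o1+d1*x[0],o2+d2*x[1];return (p+q)/2,np.linalg.norm(p-q)
E
python3 - <<'E'
from workcell import camera
import pickle,cv2
a={n:camera(n) for n in("scene","top")}
pickle.dump(a,open("c0.pkl","wb"))
t=a["top"]["frame"];s=a["scene"]["frame"]
cv2.imwrite("pics/topz.png",cv2.resize(t[165:265,280:380],(600,600),interpolation=0)[:,:,::-1])
cv2.imwrite("pics/topd.png",cv2.resize(t[190:270,425:495],(525,600),interpolation=0)[:,:,::-1])
cv2.imwrite("pics/sz.png",cv2.resize(s[165:265,255:365],(660,600),interpolation=0)[:,:,::-1])
E
```

```text
(no output)
```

View pics/topz.png

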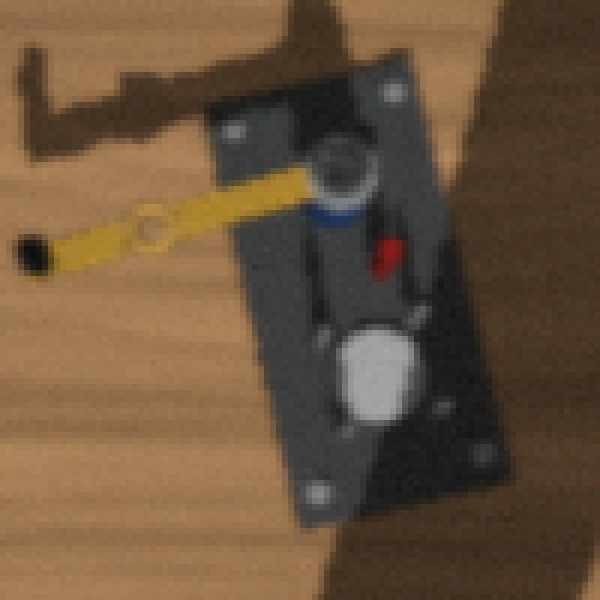

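View pics/topd.png

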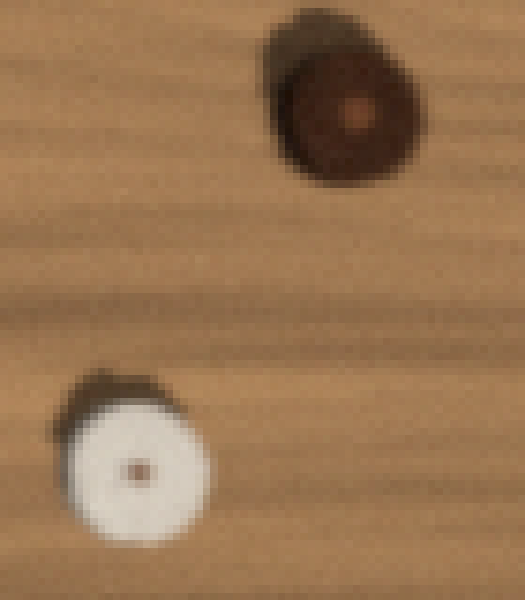

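View pics/sz.png

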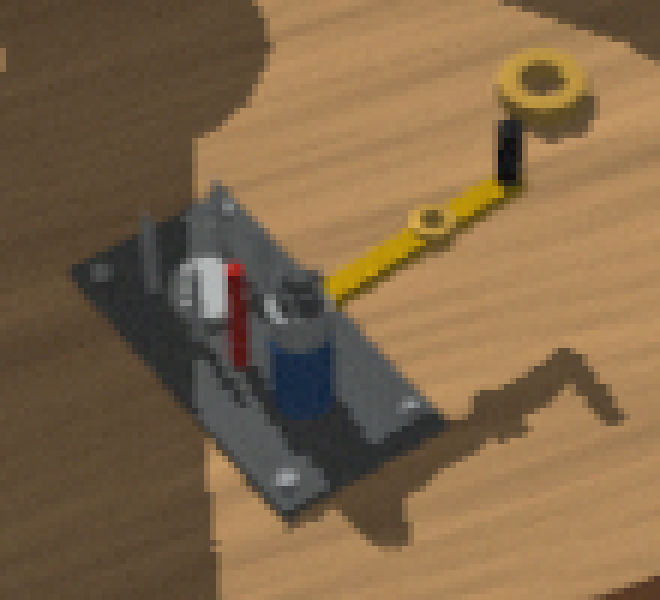

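```bash
python3 - <<'E'
import pickle;from h import *
a=pickle.load(open("c0.pkl","rb"));c=a["top"]
def m(roi,cond,fn=None):
    x0,y0,x1,y1=roi;f=c["frame"][y0:y1,x0:x1].astype(int)
    k=cond(f[...,0],f[...,1],f[...,2]).astype(np.uint8)
    n,l,st,ce=cv2.connectedComponentsWithStats(k);i=1+np.argmax(st[1:,4]);
    cn=cv2.findContours((l==i).astype(np.uint8),0,2)[0][0];(u,v),r=cv2.minEnclosingCircle(cn)
    return ce[i]+[x0,y0],(round(u+x0,1),round(v+y0,1),round(r,1)),st[i,4]
for n,roi,z,cond in [("white",(428,238,462,268),14,lambda r,g,b:(b>130)),
 ("base",(455,190,490,220),20,lambda r,g,b:(r<95)&(r-b>15)&(g<60)),
 ("ring",(245,240,275,270),14,lambda r,g,b:(r-b>90)&(r>110)),
 ("nest",(325,215,358,240),14,lambda r,g,b:(b>130)),
 ("peg",(280,200,292,215),104,lambda r,g,b:(r<40)),
 ("red",(335,198,355,215),78,lambda r,g,b:(r-b>80)&(r-g>80))]:
    p,q,A=m(roi,cond);print(n,p.round(2),q,A,onz(ray(c,*p),z).round(1))
cor=[onz(ray(c,280+u/6-.5,165+v/6-.5),8) for u,v in((207,105),(408,50),(513,478),(302,527))]
print(np.round(cor,1))
A,B,C,D=cor
for e in (A-D,B-C): print(np.linalg.norm(e),np.arctan2(e[1],e[0]))
for e in (A-B,D-C): print(np.linalg.norm(e),np.arctan2(-e[0],e[1]))
ctr=sum(cor)/4; y=np.mean([np.arctan2(e[1],e[0]) for e in (A-D,B-C)]); print("nest from plate",ctr-40*np.array([np.cos(y),np.sin(y),0]),y)
E
```

```text
white [443.04 252.77] (443.0, 252.8, 9.3) 269 [ 440.9 -261.8   14. ]
base [469.69 203.29] (470.0, 202.5, 11.2) 319 [ 574.1 -339.3   20. ]
ring [258.74 254.95] (258.5, 254.5, 9.3) 176 [434.2 230.4  14. ]
nest [342.35 226.76] (342.0, 227.0, 7.3) 133 [509.8   7.4  14. ]
peg [285.14 207.07] (285.0, 207.0, 2.2) 14 [551.1 154.7 104. ]
red [344.62 206.25] (344.5, 206.5, 1.6) 8 [557.1   5.7  78. ]
[[633.7  84.5   8. ]
 [660.   -8.4   8. ]
 [463.5 -53.8   8. ]
 [441.5  41.1   8. ]]
196.99087567933387 0.22221497577591046
201.71283073616732 0.22683220348142943
96.59857882577639 0.2762413760505336
97.3902511527146 0.22731335291757795
nest from plate [510.67637155   6.94739518   8.        ] 0.22452358962866995
```

```bash
cat >> h.py <<'E'
def delta(s,X,yaw=None):
    "yaw: world angle of tool x; tool down"
    q=s["eef_rot"];Rw=Ro.from_quat([q[1],q[2],q[3],q[0]])
    d=Rw.inv().apply(np.array(X)-s["tool_pos"])/1000
    a=0
    if yaw is not None:
        x=np.array([np.cos(yaw),np.sin(yaw),0]);z=np.array([0,0,-1.]);T=Ro.from_matrix(np.stack([x,np.cross(z,x),z],1))
        a=np.degrees((Rw.inv()*T).as_rotvec())
    print("at",np.round(s["tool_pos"],1),"d(m)",d.round(4),"a",np.round(a,2),"t",round(s["t"],2))
E
python3 - <<'E'
from h import *;from workcell import status
delta(status.read_state(),[570,-337,150],-1.346)
E
```

```text
at [ 168.3 -601.7  222.3] d(m) [-0.1466 -0.4582  0.0724] a [0.   0.04 2.75] t 0.25
```

Emit:
{"api": "carry_out", "payload": {
  "increments": [
    {"dx":-0.1466,"dy":-0.4582,"dz":0.0724,"az":2.75,"hand":1},
    {"dx":-0.1466,"dy":-0.4582,"dz":0.0724,"az":2.75,"hand":1},
    {"dx":-0.1466,"dy":-0.4582,"dz":0.0724,"az":2.75,"hand":1},
    {"dx":-0.1466,"dy":-0.4582,"dz":0.0724,"az":2.75,"hand":1},
    {"dx":-0.1466,"dy":-0.4582,"dz":0.0724,"az":2.75,"hand":1},
    {"dx":-0.1466,"dy":-0.4582,"dz":0.0724,"az":2.75,"hand":1},
    {"dx":-0.1466,"dy":-0.4582,"dz":0.0724,"az":2.75,"hand":1},
    {"dx":-0.1466,"dy":-0.4582,"dz":0.0724,"az":2.75,"hand":1}
  ]
}}

```text
schema error: expected keys hand, dx, dy, dz, ax, ay, az
```

Emit:
{"api": "carry_out", "payload": {
  "increments": [
    {"dx":-0.1466,"dy":-0.4582,"dz":0.0724,"ax":0,"ay":0,"az":2.75,"hand":1},
    {"dx":-0.1466,"dy":-0.4582,"dz":0.0724,"ax":0,"ay":0,"az":2.75,"hand":1},
    {"dx":-0.1466,"dy":-0.4582,"dz":0.0724,"ax":0,"ay":0,"az":2.75,"hand":1},
    {"dx":-0.1466,"dy":-0.4582,"dz":0.0724,"ax":0,"ay":0,"az":2.75,"hand":1},
    {"dx":-0.1466,"dy":-0.4582,"dz":0.0724,"ax":0,"ay":0,"az":2.75,"hand":1},
    {"dx":-0.1466,"dy":-0.4582,"dz":0.0724,"ax":0,"ay":0,"az":2.75,"hand":1},
    {"dx":-0.1466,"dy":-0.4582,"dz":0.0724,"ax":0,"ay":0,"az":2.75,"hand":1},
    {"dx":-0.1466,"dy":-0.4582,"dz":0.0724,"ax":0,"ay":0,"az":2.75,"hand":1}
  ]
}}

```text
t: 1.05
tool_pos: [500.1, -383.1, 162.9]
eef_rot: [0.0, 0.782, -0.623, 0.0]
force: [0.1, -0.2, 0.8]
opening: 1.002
```

```bash
python3 - <<'E'
from h import *;from workcell import status
delta(status.read_state(),[570,-337,150],-1.346)
E
```

```text
at [ 500.1 -383.1  162.9] d(m) [-0.0294 -0.0784  0.0129] a [-0.   -0.01 -0.02] t 1.05
```

Emit:
{"api": "carry_out", "payload": {
  "increments": [
    {"dx":-0.02,"dy":-0.055,"dz":0.009,"ax":0,"ay":0,"az":0,"hand":1},
    {"dx":-0.02,"dy":-0.055,"dz":0.009,"ax":0,"ay":0,"az":0,"hand":1},
    {"dx":-0.02,"dy":-0.055,"dz":0.009,"ax":0,"ay":0,"az":0,"hand":1},
    {"dx":-0.02,"dy":-0.055,"dz":0.009,"ax":0,"ay":0,"az":0,"hand":1}
  ]
}}

```text
t: 1.45
tool_pos: [546.6, -353.9, 154.0]
eef_rot: [0.001, 0.782, -0.624, -0.0]
force: [-0.8, -0.6, 0.4]
opening: 0.999
```

```bash
cat > w.py <<'E'
from h import *;from workcell import status,camera;import pickle,sys
s=status.read_state();c=camera("wrist");pickle.dump((s,c),open(sys.argv[1]+".pkl","wb"))
cv2.imwrite(f"pics/{sys.argv[1]}.png",c["frame"][:,:,::-1]);print(s["t"],np.round(s["tool_pos"],1),np.round(s["qd"],2))
E
python3 w.py w1
```

```text
1.45 [ 546.6 -353.9  154. ] [ 0.02 -0.01  0.01  0.01  0.   -0.   -0.  ]
```

View pics/w1.png

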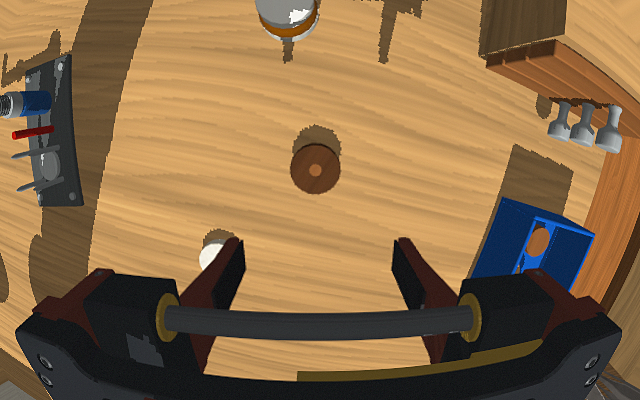

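The wrist view shows the base disc at (316,170), with its centre dot at (316,171). The white disc is partly hidden behind the left finger.

```bash
python3 - <<'E'
import pickle;from h import *
s,c=pickle.load(open("w1.pkl","rb"))
f=c["frame"][120:220,270:370].astype(int);r,g,b=f[...,0],f[...,1],f[...,2]
print(f[50,30],f[15,46],f[50,46],f[70,46])
k=((r-b>20)&(r<130)&(g<b*1.6)&(g<70)).astype(np.uint8)
k=((r>1.55*g)&(r<150)).astype(np.uint8)
n,l,st,ce=cv2.connectedComponentsWithStats(k);i=1+np.argmax(st[1:,4]);print(st[i],ce[i]+[270,120])
p=ce[i]+[270,120];print(onz(wray(c,s,*p),20),onz(wray(c,s,316,170.5),20))
E
```

```text
[96 59 31] [113  87  56] [157  99  50] [94 58 33]
[  21   24   49   50 1777] [314.79516038 168.3995498 ]
[ 571.95486029 -345.39122832   20.        ] [ 570.18877024 -346.98630027   20.        ]
```

```bash
python3 - <<'E'
from h import *;from workcell import status
delta(status.read_state(),[570.5,-346,60],-1.346)
E
```

```text
at [ 546.1 -354.6  154.3] d(m) [-0.0031 -0.0258  0.0942] a [ 0.07 -0.05 -0.15] t 1.5
```

Emit:
{"api": "carry_out", "payload": {
  "increments": [
    {"dx":-0.003,"dy":-0.026,"dz":0.03,"ax":0,"ay":0,"az":0,"hand":1},
    {"dx":-0.003,"dy":-0.026,"dz":0.07,"ax":0,"ay":0,"az":0,"hand":1},
    {"dx":-0.003,"dy":-0.026,"dz":0.105,"ax":0,"ay":0,"az":0,"hand":1},
    {"dx":-0.003,"dy":-0.026,"dz":0.105,"ax":0,"ay":0,"az":0,"hand":1}
  ]
}}

```text
t: 1.9
tool_pos: [567.8, -344.3, 44.6]
eef_rot: [0.001, 0.781, -0.624, -0.004]
force: [-0.6, 1.0, 0.2]
opening: 0.998
```

```bash
python3 w.py w2
```

```text
1.9 [ 567.8 -344.3   44.6] [ 0.   -0.06 -0.01 -0.06 -0.01  0.07  0.01]
```

View pics/w2.png

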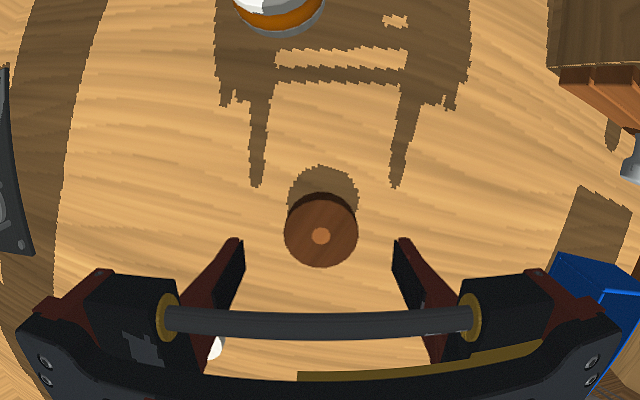

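The dark disc's top is now centred near (320,235) between the fingers.

```bash
python3 - <<'E'
import pickle;from h import *
s,c=pickle.load(open("w2.pkl","rb"))
X=onz(wray(c,s,320.5,235),20);print(X)
X2=onz(wray(c,s,320.5,233),20);print(X2)
delta(s,[X[0],X[1],4],-1.346)
E
```

```text
[ 570.90689634 -345.61504466   20.        ]
[ 572.28411581 -345.29999299   20.        ]
at [ 567.8 -344.3   44.6] d(m) [ 0.0021 -0.0031  0.0406] a [ 0.41  0.27 -0.16] t 1.9
```

Emit:
{"api": "carry_out", "payload": {
  "increments": [
    {"dx":0.002,"dy":-0.003,"dz":0.02,"ax":0.2,"ay":0.2,"az":0,"hand":1},
    {"dx":0.002,"dy":-0.003,"dz":0.039,"ax":0.2,"ay":0.2,"az":0,"hand":1},
    {"dx":0.002,"dy":-0.003,"dz":0.039,"ax":0.2,"ay":0.2,"az":0,"hand":1},
    {"dx":0.002,"dy":-0.003,"dz":0.039,"ax":0.2,"ay":0.2,"az":0,"hand":0.3},
    {"dx":0.002,"dy":-0.003,"dz":0.039,"ax":0.2,"ay":0.2,"az":0,"hand":0.3},
    {"dx":0.002,"dy":-0.003,"dz":0.039,"ax":0.2,"ay":0.2,"az":0,"hand":0.3},
    {"dx":0.002,"dy":-0.003,"dz":0.039,"ax":0.2,"ay":0.2,"az":0,"hand":0.3}
  ]
}}

```text
t: 2.65
tool_pos: [576.4, -345.4, 11.2]
eef_rot: [-0.0, 0.782, -0.623, 0.003]
force: [0.1, 0.4, -0.0]
opening: 0.677
```

```bash
python3 - <<'E'
from h import *;from workcell import status
s=status.read_state();print(s["opening"],s["force"]);delta(s,[571,-345.7,4],-1.346)
E
```

```text
0.6765168375803303 [ 0.05163451  0.38100798 -0.03057058]
at [ 576.4 -345.4   11.2] d(m) [-0.001   0.0053  0.0072] a [-0.26 -0.26 -0.01] t 2.65
```

Emit:
{"api": "carry_out", "payload": {
  "increments": [
    {"dx":-0.001,"dy":0.005,"dz":0.006,"ax":-0.2,"ay":-0.2,"az":0,"hand":0.75},
    {"dx":-0.001,"dy":0.005,"dz":0.006,"ax":-0.2,"ay":-0.2,"az":0,"hand":0.75},
    {"dx":-0.001,"dy":0.005,"dz":0.006,"ax":-0.2,"ay":-0.2,"az":0,"hand":0.75}
  ]
}}

```text
t: 2.95
tool_pos: [570.3, -345.2, 3.7]
eef_rot: [0.0, 0.782, -0.623, -0.0]
force: [0.1, -0.6, 0.2]
opening: 0.752
```

```bash
python3 w.py w3; python3 - <<'E'
import pickle;from h import *
s,c=pickle.load(open("w3.pkl","rb"))
delta(s,[571,-345.7,4],-1.346)
E
```

```text
2.95 [ 570.3 -345.2    3.7] [-0.   -0.   -0.   -0.01 -0.   -0.   -0.  ]
at [ 570.3 -345.2    3.7] d(m) [ 0.0006 -0.0006 -0.0003] a [ 0.04  0.03 -0.01] t 2.95
```

View pics/w3.png

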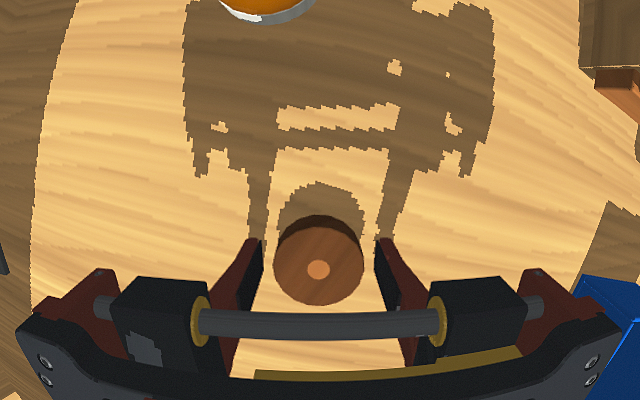

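The disc sits centred between the jaws at about (318,268), so I'll close and lift.

Emit:
{"api": "carry_out", "payload": {
  "increments": [
    {"dx":0,"dy":0,"dz":0,"ax":0,"ay":0,"az":0,"hand":0.3},
    {"dx":0,"dy":0,"dz":0,"ax":0,"ay":0,"az":0,"hand":0.3},
    {"dx":0,"dy":0,"dz":0,"ax":0,"ay":0,"az":0,"hand":0.3},
    {"dx":0,"dy":0,"dz":0,"ax":0,"ay":0,"az":0,"hand":0.3},
    {"dx":0,"dy":0,"dz":-0.04,"ax":0,"ay":0,"az":0,"hand":0.3},
    {"dx":0,"dy":0,"dz":-0.09,"ax":0,"ay":0,"az":0,"hand":0.3},
    {"dx":0,"dy":0,"dz":-0.12,"ax":0,"ay":0,"az":0,"hand":0.3},
    {"dx":0,"dy":0,"dz":-0.12,"ax":0,"ay":0,"az":0,"hand":0.3}
  ]
}}

```text
t: 3.8
tool_pos: [573.6, -346.8, 129.8]
eef_rot: [-0.001, 0.782, -0.623, 0.004]
force: [-0.1, -0.6, 1.1]
opening: 0.559
```

```bash
python3 w.py w4; python3 - <<'E'
import pickle;from h import *
s,c=pickle.load(open("w4.pkl","rb"))
delta(s,[510,7,125],-1.346)
E
```

```text
3.8 [ 573.6 -346.8  129.8] [-0.    0.06  0.    0.06  0.01 -0.05 -0.01]
at [ 573.6 -346.8  129.8] d(m) [-0.3591 -0.0168  0.0028] a [-0.38 -0.34 -0.01] t 3.8
```

View pics/w4.png

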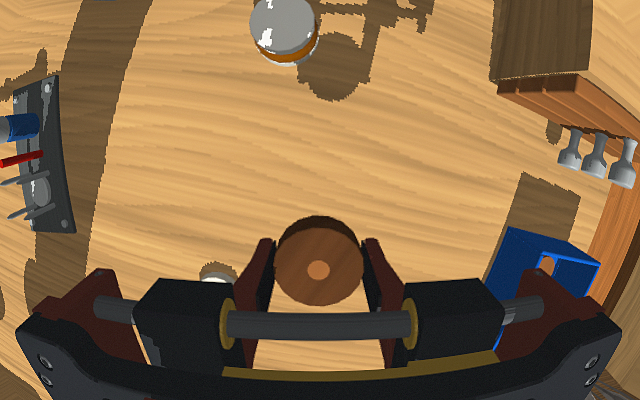

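The disc is gripped: opening 0.559, and it sits at (318,260) in the picture. Next I'll carry it to a spot just short of the nest and look at the fixture.

```bash
python3 - <<'E'
from h import *;from workcell import status
delta(status.read_state(),[445,-8,140],-1.346)
E
```

```text
at [ 572.2 -346.   126.8] d(m) [-0.3578  0.0486 -0.0145] a [-0.21 -0.19 -0.01] t 3.85
```

Emit:
{"api": "carry_out", "payload": {
  "increments": [
    {"dx":-0.358,"dy":0.049,"dz":-0.014,"ax":0,"ay":0,"az":0,"hand":0.3},
    {"dx":-0.358,"dy":0.049,"dz":-0.014,"ax":0,"ay":0,"az":0,"hand":0.3},
    {"dx":-0.358,"dy":0.049,"dz":-0.014,"ax":0,"ay":0,"az":0,"hand":0.3},
    {"dx":-0.358,"dy":0.049,"dz":-0.014,"ax":0,"ay":0,"az":0,"hand":0.3},
    {"dx":-0.358,"dy":0.049,"dz":-0.014,"ax":0,"ay":0,"az":0,"hand":0.3},
    {"dx":-0.358,"dy":0.049,"dz":-0.014,"ax":0,"ay":0,"az":0,"hand":0.3},
    {"dx":-0.358,"dy":0.049,"dz":-0.014,"ax":0,"ay":0,"az":0,"hand":0.3},
    {"dx":-0.358,"dy":0.049,"dz":-0.014,"ax":0,"ay":0,"az":0,"hand":0.3}
  ]
}}

```text
t: 4.65
tool_pos: [440.3, -2.5, 137.1]
eef_rot: [0.0, 0.784, -0.621, -0.001]
force: [1.2, -0.6, -1.2]
opening: 0.557
```

Emit:
{"api": "carry_out", "payload": {
  "increments": [
    {"dx":0,"dy":0,"dz":0,"ax":0,"ay":0,"az":0,"hand":0.3},
    {"dx":0,"dy":0,"dz":0,"ax":0,"ay":0,"az":0,"hand":0.3},
    {"dx":0,"dy":0,"dz":0,"ax":0,"ay":0,"az":0,"hand":0.3}
  ]
}}

```text
t: 4.95
tool_pos: [443.6, -8.9, 137.6]
eef_rot: [0.0, 0.781, -0.624, -0.0]
force: [-0.4, -0.1, -0.9]
opening: 0.559
```

```bash
python3 w.py w5
```

```text
4.95 [443.6  -8.9 137.6] [ 0.01 -0.   -0.   -0.   -0.    0.   -0.  ]
```

View pics/w5.png

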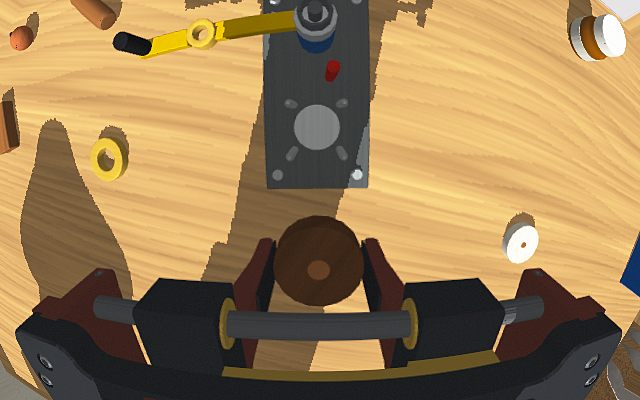

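The fixture is clear in this view: the nest floor is at (317,127), the pin tops around it, the red stop at (333,70), the ring at (109,158) and the white disc at (520,244).

```bash
python3 - <<'E'
import pickle;from h import *;from workcell import status
s,c=pickle.load(open("w5.pkl","rb"))
s=status.read_state();print(np.round(s["tool_pos"],1),s["eef_rot"])
F=c["frame"].astype(int)
cv2.imwrite("pics/w5z.png",cv2.resize(c["frame"][0:200,250:400],(600,800),interpolation=0)[:600,:,::-1])
def m(n,roi,z,cond,fit=True):
    x0,y0,x1,y1=roi;f=F[y0:y1,x0:x1];k=cond(f[...,0],f[...,1],f[...,2]).astype(np.uint8)
    nn,l,st,ce=cv2.connectedComponentsWithStats(k);i=1+np.argmax(st[1:,4])
    cn=max(cv2.findContours((l==i).astype(np.uint8),0,1)[0],key=len)
    # rays of contour to plane, then circle fit
    P=np.array([onz(wray(c,s,*(q[0]+[x0,y0])),z)[:2] for q in cn])
    (px,py),r=cv2.minEnclosingCircle(P.astype(np.float32))
    A=np.c_[2*P,np.ones(len(P))];so=np.linalg.lstsq(A,(P**2).sum(1),rcond=None)[0];R=np.sqrt(so[2]+so[0]**2+so[1]**2)
    print(n,st[i],"enc",round(px,1),round(py,1),round(r,1),"fit",so[:2].round(1),R.round(1))
m("nest",(290,100,344,155),14,lambda r,g,b:(r>110)&(abs(r-b)<30))
m("ring",(80,130,140,190),14,lambda r,g,b:(r>190)&(b<90))
m("white",(495,215,550,275),14,lambda r,g,b:(b>190))
m("red",(320,55,345,85),78,lambda r,g,b:(r>120)&(g<60))
e=[]
for u,v,z in[(278,175,8),(358,175,8),(267,188,8),(368,188,8)]:
    p=onz(wray(c,s,u,v),z);e.append(p);print(p.round(1))
for a,b in((0,1),(2,3)):
    d=e[a]-e[b];print(np.hypot(*d[:2]),np.arctan2(-d[0],d[1]))
E
```

```text
[443.6  -8.9 137.6] [ 3.14959472e-04  7.81089318e-01 -6.24419206e-01 -1.82373743e-04]
nest [   4    5   46   44 1581] enc 509.2 7.0 20.8 fit [509.3   7. ] 20.2
ring [ 10   8  32  43 771] enc 436.1 227.7 26.0 fit [436.1 229. ] 23.8
white [ 12  11  32  38 847] enc 442.1 -261.1 24.8 fit [ 442.2 -260.9] 23.9
red [  7   5  13  12 113] enc 557.6 5.7 4.3 fit [557.6   5.7] 4.0
[455.9  33.1   8. ]
[472.9 -42.2   8. ]
[440.8  41.2   8. ]
[462.6 -55.1   8. ]
77.1152378746 0.22212680141237703
98.72118628905194 0.22207057033188546
```

View pics/w5z.png

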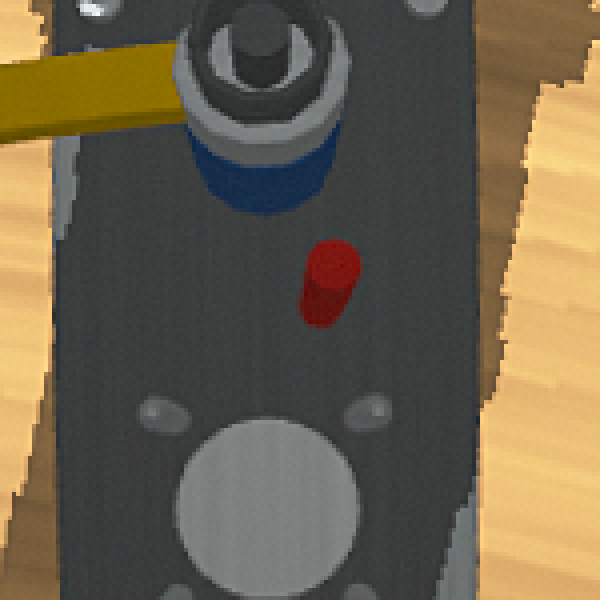

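```bash
cat > tip.py <<'E'
import pickle,sys;from h import *
# circle fit of held part's top contour in tool coordinates: args name, height of top above TCP, pixels...
n,hh=sys.argv[1],float(sys.argv[2]);s,c=pickle.load(open(n+".pkl","rb"))
s=dict(s);s["tool_pos"]=np.zeros(3);s["eef_rot"]=[0,1,0,0]  # x->x,y->-y,z->-z
P=[]
for a in sys.argv[3:]:
    u,v=map(float,a.split(","));p=onz(wray(c,s,u,v),hh);P.append([p[0],-p[1]]);print(a,"tool xy",np.round(P[-1],1))
E
python3 - <<'E'
import pickle,cv2
s,c=pickle.load(open("w5.pkl","rb"))
cv2.imwrite("pics/w5d.png",cv2.resize(c["frame"][205:315,250:390],(762,600),interpolation=0)[:,:,::-1])
E
python3 tip.py w5 16 318.5,270 318.5,305.5 274,262 363.5,262
```

```text
318.5,270 tool xy [0.7 0.5]
318.5,305.5 tool xy [ 0.7 24. ]
274,262 tool xy [-23.   -4.1]
363.5,262 tool xy [24.6 -4.1]
```

View pics/w5d.png

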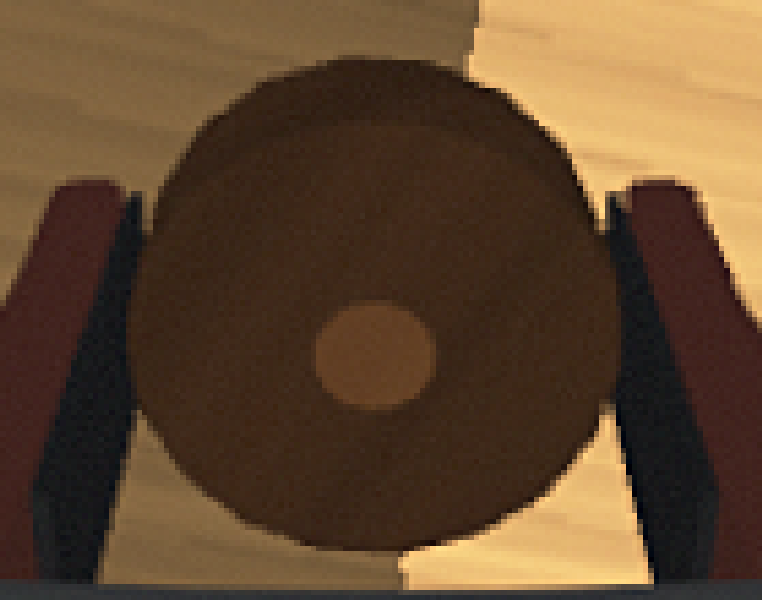

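```bash
python3 - <<'E'
from h import *;from workcell import status
delta(status.read_state(),[509.5,7,90],-1.3488)
E
```

```text
at [443.6  -8.9 137.6] d(m) [-0.001  -0.0678  0.0476] a [ 0.04 -0.01  0.  ] t 5.0
```

Emit:
{"api": "carry_out", "payload": {
  "increments": [
    {"dx":-0.001,"dy":-0.035,"dz":0.005,"ax":0,"ay":0,"az":0,"hand":0.3},
    {"dx":-0.001,"dy":-0.068,"dz":0.02,"ax":0,"ay":0,"az":0,"hand":0.3},
    {"dx":-0.001,"dy":-0.068,"dz":0.047,"ax":0,"ay":0,"az":0,"hand":0.3},
    {"dx":-0.001,"dy":-0.068,"dz":0.047,"ax":0,"ay":0,"az":0,"hand":0.3},
    {"dx":-0.001,"dy":-0.068,"dz":0.047,"ax":0,"ay":0,"az":0,"hand":0.3},
    {"dx":-0.001,"dy":-0.068,"dz":0.047,"ax":0,"ay":0,"az":0,"hand":0.3}
  ]
}}

```text
t: 5.6
tool_pos: [509.5, 8.2, 92.0]
eef_rot: [-0.0, 0.782, -0.624, 0.0]
force: [-0.7, -0.3, 0.3]
opening: 0.555
```

```bash
python3 w.py w6;python3 - <<'E'
from h import *;from workcell import status
delta(status.read_state(),[509.5,7,18],-1.3488)
E
```

```text
5.6 [509.5   8.2  92. ] [-0.   -0.01 -0.   -0.    0.   -0.01 -0.  ]
at [509.7   8.4  92.2] d(m) [0.0013 0.0006 0.0742] a [-0.08 -0.03  0.11] t 5.65
```

View pics/w6.png

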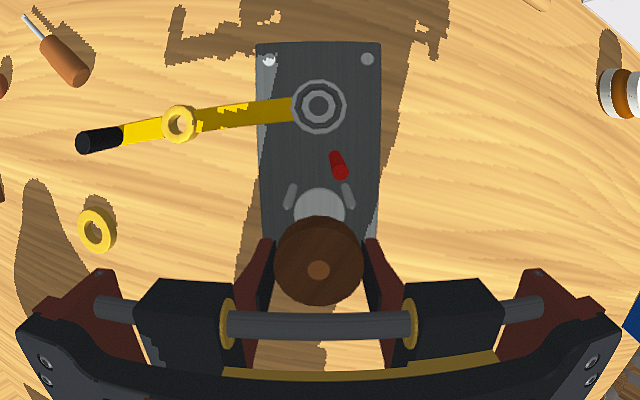

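```bash
python3 - <<'E'
import pickle,cv2
s,c=pickle.load(open("w6.pkl","rb"))
cv2.imwrite("pics/w6d.png",cv2.resize(c["frame"][140:240,265:375],(660,600),interpolation=0)[:,:,::-1])
E
```

```text
(no output)
```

View pics/w6d.png

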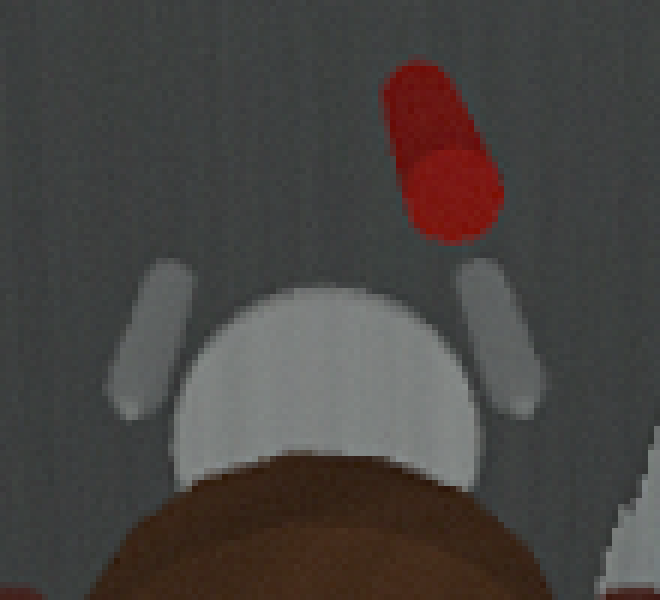

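```bash
python3 - <<'E'
import pickle;from h import *
s,c=pickle.load(open("w6.pkl","rb"))
a=onz(wray(c,s,286.3,207.5),64);b=onz(wray(c,s,351.8,207.3),64);r=onz(wray(c,s,340.5,172),78)
d=a-b;y=np.arctan2(-d[0],d[1]);m=(a+b)/2;print(a,b,np.hypot(*d[:2]),y,"nest",m[:2]-21.2*np.array([np.cos(y),np.sin(y)]))
y=.222;C,S=np.cos(y),np.sin(y);print(r, r[:2]-[47*C+12.5*S,47*S-12.5*C])
E
```

```text
[525.18824297  32.32168455  64.        ] [534.69095006  -8.8323284   64.        ] 42.236882269773695 0.2269286651500217 nest [509.28312218   6.97497493]
[557.89143582   5.46579997  78.        ] [509.29259876   7.31053189]
```

Emit:
{"api": "carry_out", "payload": {
  "increments": [
    {"dx":0.0013,"dy":0,"dz":0.005,"ax":0,"ay":0,"az":0.1,"hand":0.3},
    {"dx":0.0013,"dy":0,"dz":0.02,"ax":0,"ay":0,"az":0.1,"hand":0.3},
    {"dx":0.0013,"dy":0,"dz":0.035,"ax":0,"ay":0,"az":0.1,"hand":0.3},
    {"dx":0.0013,"dy":0,"dz":0.05,"ax":0,"ay":0,"az":0.1,"hand":0.3},
    {"dx":0.0013,"dy":0,"dz":0.05,"ax":0,"ay":0,"az":0.1,"hand":0.3},
    {"dx":0.0013,"dy":0,"dz":0.05,"ax":0,"ay":0,"az":0.1,"hand":0.3}
  ]
}}

```text
t: 6.25
tool_pos: [509.7, 7.6, 41.5]
eef_rot: [-0.0, 0.781, -0.624, 0.0]
force: [-0.3, 0.4, -1.0]
opening: 0.562
```

```bash
python3 - <<'E'
from h import *;from workcell import status
s=status.read_state();print(s["force"],s["torque"]);delta(s,[509.4,7.1,18],-1.3488)
E
```

```text
[-0.30669423  0.44496802 -1.01391408] [ 0.02157042 -0.04063969 -0.01186234]
at [509.7   7.6  41.5] d(m) [0.0004 0.0004 0.0235] a [-0.   -0.    0.06] t 6.25
```

Free of contact between the pins. I'll lower it to the floor and release.

Emit:
{"api": "carry_out", "payload": {
  "increments": [
    {"dx":0.0004,"dy":0.0003,"dz":0.01,"ax":0,"ay":0,"az":0,"hand":0.3},
    {"dx":0.0004,"dy":0.0003,"dz":0.02,"ax":0,"ay":0,"az":0,"hand":0.3},
    {"dx":0.0004,"dy":0.0003,"dz":0.024,"ax":0,"ay":0,"az":0,"hand":0.3},
    {"dx":0.0004,"dy":0.0003,"dz":0.024,"ax":0,"ay":0,"az":0,"hand":0.3}
  ]
}}

```text
t: 6.65
tool_pos: [509.4, 7.1, 17.2]
eef_rot: [0.0, 0.781, -0.624, 0.0]
force: [-0.6, -0.4, 6.0]
opening: 0.557
```

```bash
python3 - <<'E'
from h import *;from workcell import status
s=status.read_state();print(s["force"],s["torque"]);delta(s,[509.4,7.1,18],-1.3488)
E
```

```text
[-0.61608825 -0.39329607  6.00808898] [-0.03696121  0.39606187  0.01379724]
at [509.4   7.1  17.2] d(m) [-0.     -0.     -0.0008] a [ 0.02 -0.02  0.06] t 6.65
```

Emit:
{"api": "carry_out", "payload": {
  "increments": [
    {"dx":0,"dy":0,"dz":0,"ax":0,"ay":0,"az":0,"hand":0.85},
    {"dx":0,"dy":0,"dz":0,"ax":0,"ay":0,"az":0,"hand":0.85},
    {"dx":0,"dy":0,"dz":0,"ax":0,"ay":0,"az":0,"hand":0.85},
    {"dx":0,"dy":0,"dz":-0.03,"ax":0,"ay":0,"az":0,"hand":0.85},
    {"dx":0,"dy":0,"dz":-0.07,"ax":0,"ay":0,"az":0,"hand":0.85},
    {"dx":0,"dy":0,"dz":-0.115,"ax":0,"ay":0,"az":0,"hand":0.85},
    {"dx":0,"dy":0,"dz":-0.115,"ax":0,"ay":0,"az":0,"hand":0.85}
  ]
}}

```text
t: 7.35
tool_pos: [512.9, 7.6, 137.4]
eef_rot: [-0.003, 0.781, -0.624, 0.003]
force: [1.1, 0.1, 0.0]
opening: 0.852
```

```bash
python3 w.py w7; python3 - <<'E'
from h import *;from workcell import status
delta(status.read_state(),[436,228,130],-1.3488)
E
```

```text
7.35 [512.9   7.6 137.4] [-0.01  0.06  0.01  0.07  0.03 -0.09 -0.02]
at [511.4   7.3 134.8] d(m) [-0.2319  0.0248  0.0044] a [-0.33 -0.07  0.04] t 7.4
```

View pics/w7.png

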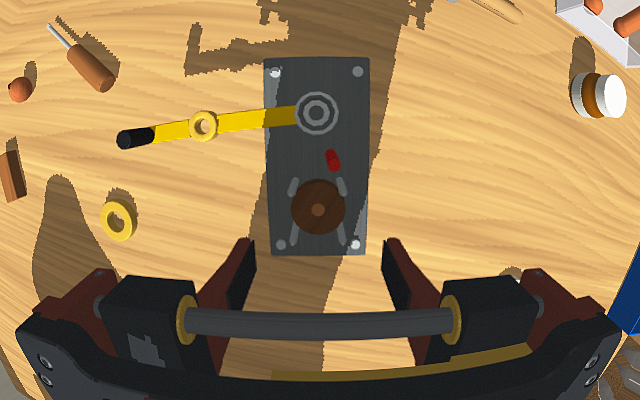

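The base disc is in the nest at (318,208), centred between the pins. The ring shows at (118,220).

Emit:
{"api": "carry_out", "payload": {
  "increments": [
    {"dx":-0.232,"dy":0.025,"dz":0.004,"ax":0,"ay":0,"az":0,"hand":1},
    {"dx":-0.232,"dy":0.025,"dz":0.004,"ax":0,"ay":0,"az":0,"hand":1},
    {"dx":-0.232,"dy":0.025,"dz":0.004,"ax":0,"ay":0,"az":0,"hand":1},
    {"dx":-0.232,"dy":0.025,"dz":0.004,"ax":0,"ay":0,"az":0,"hand":1},
    {"dx":-0.232,"dy":0.025,"dz":0.004,"ax":0,"ay":0,"az":0,"hand":1},
    {"dx":-0.232,"dy":0.025,"dz":0.05,"ax":0,"ay":0,"az":0,"hand":1},
    {"dx":-0.232,"dy":0.025,"dz":0.08,"ax":0,"ay":0,"az":0,"hand":1},
    {"dx":-0.232,"dy":0.025,"dz":0.08,"ax":0,"ay":0,"az":0,"hand":1}
  ]
}}

```text
t: 8.2
tool_pos: [430.2, 226.4, 47.7]
eef_rot: [0.004, 0.782, -0.623, -0.002]
force: [-0.2, -0.7, -0.4]
opening: 1.004
```

Emit:
{"api": "carry_out", "payload": {
  "increments": [
    {"dx":0,"dy":0,"dz":0,"ax":0,"ay":0,"az":0,"hand":1},
    {"dx":0,"dy":0,"dz":0,"ax":0,"ay":0,"az":0,"hand":1}
  ]
}}

```text
t: 8.4
tool_pos: [434.4, 228.1, 53.1]
eef_rot: [-0.001, 0.781, -0.624, 0.0]
force: [0.0, -0.7, -0.1]
opening: 1.0
```

```bash
python3 w.py w8
```

```text
8.4 [434.4 228.1  53.1] [ 0.   -0.02 -0.   -0.    0.   -0.   -0.  ]
```

View pics/w8.png

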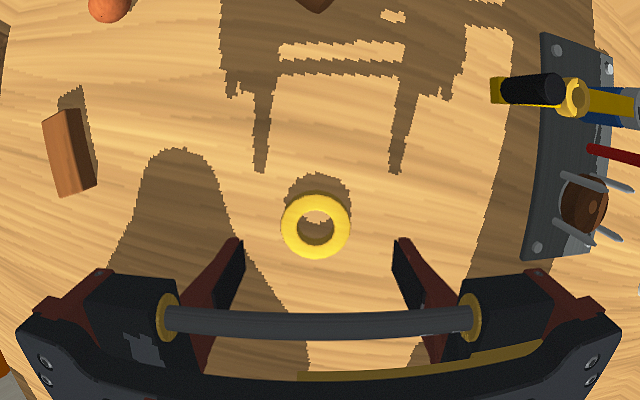

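```bash
python3 - <<'E'
import pickle;from h import *;from workcell import status
s,c=pickle.load(open("w8.pkl","rb"));s=status.read_state()
F=c["frame"].astype(int)[180:270,270:360];r,g,b=F[...,0],F[...,1],F[...,2]
k=((r>190)&(b<95)&(g>140)).astype(np.uint8)
n,l,st,ce=cv2.connectedComponentsWithStats(k);i=1+np.argmax(st[1:,4]);print(st[i])
cs=cv2.findContours((l==i).astype(np.uint8),cv2.RETR_CCOMP,1)[0]
for cn in cs:
    if len(cn)<20: continue
    P=np.array([onz(wray(c,s,*(q[0]+[270,180])),14)[:2] for q in cn]);A=np.c_[2*P,np.ones(len(P))];so=np.linalg.lstsq(A,(P**2).sum(1),rcond=None)[0]
    print(so[:2],np.sqrt(so[2]+so[0]**2+so[1]**2))
delta(s,[436,228,4],-1.3488)
E
```

```text
[  10   15   72   64 2436]
[436.55062281 230.21381378] 23.870267681037273
[436.49887453 230.32488404] 13.65760163961794
at [434.7 228.2  53.4] d(m) [ 0.0005 -0.0011  0.0494] a [-0.12  0.03  0.02] t 8.45
```

Emit:
{"api": "carry_out", "payload": {
  "increments": [
    {"dx":-0.0015,"dy":-0.0025,"dz":0.025,"ax":0,"ay":0,"az":0,"hand":0.8},
    {"dx":-0.0015,"dy":-0.0025,"dz":0.05,"ax":0,"ay":0,"az":0,"hand":0.8},
    {"dx":-0.0015,"dy":-0.0025,"dz":0.05,"ax":0,"ay":0,"az":0,"hand":0.8},
    {"dx":-0.0015,"dy":-0.0025,"dz":0.05,"ax":0,"ay":0,"az":0,"hand":0.8},
    {"dx":-0.0015,"dy":-0.0025,"dz":0.05,"ax":0,"ay":0,"az":0,"hand":0.8}
  ]
}}

```text
t: 8.95
tool_pos: [436.4, 230.2, 3.4]
eef_rot: [-0.001, 0.781, -0.624, 0.0]
force: [-0.1, -0.4, -0.0]
opening: 0.796
```

```bash
python3 w.py w9;python3 - <<'E'
from h import *;from workcell import status
delta(status.read_state(),[436.8,230.2,3.5],-1.3488)
E
python3 tip.py w9 10.5 318,200
```

```text
8.95 [436.4 230.2   3.4] [-0.   -0.    0.    0.    0.   -0.01 -0.  ]
at [436.4 230.2   3.4] d(m) [ 0.0001 -0.0004 -0.0001] a [-0.09  0.02  0.05] t 9.0
318,200 tool xy [  0.4 -36.8]
```

View pics/w9.png

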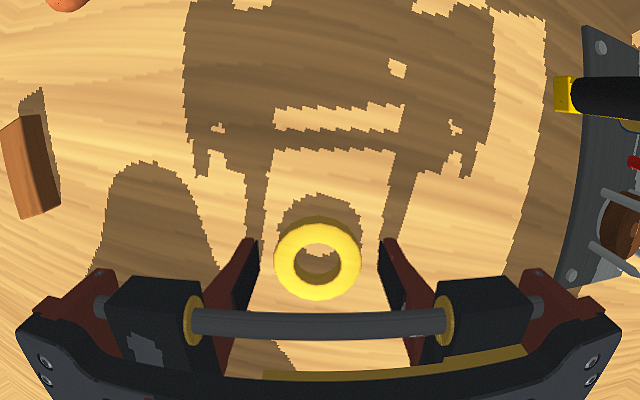

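The ring is centred at about (318,262), so I'll grip and lift.

Emit:
{"api": "carry_out", "payload": {
  "increments": [
    {"dx":0,"dy":0,"dz":0,"ax":0,"ay":0,"az":0,"hand":0.3},
    {"dx":0,"dy":0,"dz":0,"ax":0,"ay":0,"az":0,"hand":0.3},
    {"dx":0,"dy":0,"dz":0,"ax":0,"ay":0,"az":0,"hand":0.3},
    {"dx":0,"dy":0,"dz":0,"ax":0,"ay":0,"az":0,"hand":0.3},
    {"dx":0,"dy":0,"dz":-0.03,"ax":0,"ay":0,"az":0,"hand":0.3},
    {"dx":0,"dy":0,"dz":-0.07,"ax":0,"ay":0,"az":0,"hand":0.3},
    {"dx":0,"dy":0,"dz":-0.115,"ax":0,"ay":0,"az":0,"hand":0.3},
    {"dx":0,"dy":0,"dz":-0.125,"ax":0,"ay":0,"az":0,"hand":0.3}
  ]
}}

```text
t: 9.8
tool_pos: [437.6, 231.2, 131.2]
eef_rot: [-0.003, 0.781, -0.624, 0.001]
force: [0.2, -0.4, -1.0]
opening: 0.56
```

Emit:
{"api": "carry_out", "payload": {
  "increments": [
    {"dx":0,"dy":0,"dz":0,"ax":0,"ay":0,"az":0,"hand":0.3},
    {"dx":0,"dy":0,"dz":0,"ax":0,"ay":0,"az":0,"hand":0.3}
  ]
}}

```text
t: 10.0
tool_pos: [435.2, 229.3, 125.9]
eef_rot: [0.001, 0.781, -0.624, -0.0]
force: [-1.0, 0.3, -2.6]
opening: 0.566
```

```bash
python3 w.py w10;python3 - <<'E'
from h import *;from workcell import status
delta(status.read_state(),[509.4,7.1,125],-1.3488)
E
```

```text
10.0 [435.2 229.3 125.9] [-0.    0.02  0.    0.01 -0.    0.    0.  ]
at [434.9 229.2 125.4] d(m) [ 0.2331 -0.0236  0.0006] a [ 0.15 -0.05  0.06] t 10.05
```

View pics/w10.png

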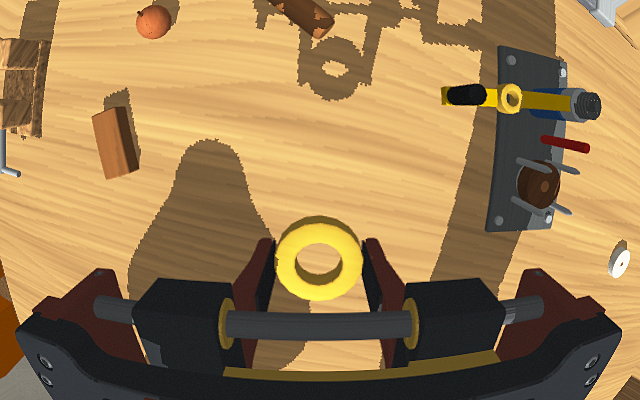

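```bash
python3 tip.py w10 10.6 319.5,300 275,258 363.5,258;  python3 - <<'E'
import pickle;from h import *
for nm,roi in(("w10",(265,205,375,310)),):
    s,c=pickle.load(open(nm+".pkl","rb"));s=dict(s);s["tool_pos"]=np.zeros(3);s["eef_rot"]=[0,1,0,0]
    x0,y0,x1,y1=roi;F=c["frame"].astype(int)[y0:y1,x0:x1];r,g,b=F[...,0],F[...,1],F[...,2]
    k=((r>200)&(b<100)&(g>160)).astype(np.uint8);n,l,st,ce=cv2.connectedComponentsWithStats(k);i=1+np.argmax(st[1:,4])
    for cn in cv2.findContours((l==i).astype(np.uint8),cv2.RETR_CCOMP,1)[0]:
        if len(cn)<20: continue
        P=np.array([onz(wray(c,s,*(q[0]+[x0,y0])),10.6)[:2] for q in cn]);A=np.c_[2*P,np.ones(len(P))];so=np.linalg.lstsq(A,(P**2).sum(1),rcond=None)[0]
        print("tool xy",so[0],-so[1],np.sqrt(so[2]+so[0]**2+so[1]**2))
E
```

```text
319.5,300 tool xy [ 1.3 23.8]
275,258 tool xy [-23.1  -3.8]
363.5,258 tool xy [25.4 -3.8]
tool xy 0.7468570971307179 0.021657913681238483 23.865269079559845
tool xy 0.5570465607783246 0.05183978474392603 13.608744412830694
```

Emit:
{"api": "carry_out", "payload": {
  "increments": [
    {"dx":0.233,"dy":-0.0236,"dz":0,"ax":0,"ay":0,"az":0,"hand":0.3},
    {"dx":0.233,"dy":-0.0236,"dz":0,"ax":0,"ay":0,"az":0,"hand":0.3},
    {"dx":0.233,"dy":-0.0236,"dz":0,"ax":0,"ay":0,"az":0,"hand":0.3},
    {"dx":0.233,"dy":-0.0236,"dz":0,"ax":0,"ay":0,"az":0,"hand":0.3},
    {"dx":0.233,"dy":-0.0236,"dz":0,"ax":0,"ay":0,"az":0,"hand":0.3},
    {"dx":0.233,"dy":-0.0236,"dz":0.015,"ax":0,"ay":0,"az":0,"hand":0.3},
    {"dx":0.233,"dy":-0.0236,"dz":0.03,"ax":0,"ay":0,"az":0,"hand":0.3},
    {"dx":0.233,"dy":-0.0236,"dz":0.03,"ax":0,"ay":0,"az":0,"hand":0.3}
  ]
}}

```text
t: 10.85
tool_pos: [507.8, 7.5, 93.6]
eef_rot: [0.002, 0.781, -0.624, -0.003]
force: [-0.5, -0.5, -1.3]
opening: 0.565
```

Emit:
{"api": "carry_out", "payload": {
  "increments": [
    {"dx":0,"dy":0,"dz":0,"ax":0,"ay":0,"az":0,"hand":0.3},
    {"dx":0,"dy":0,"dz":0,"ax":0,"ay":0,"az":0,"hand":0.3},
    {"dx":0,"dy":0,"dz":0,"ax":0,"ay":0,"az":0,"hand":0.3}
  ]
}}

```text
t: 11.15
tool_pos: [510.7, 8.3, 97.5]
eef_rot: [-0.0, 0.782, -0.624, 0.0]
force: [-0.1, -0.5, -2.2]
opening: 0.562
```

```bash
python3 - <<'E'
from h import *;from workcell import status
s=status.read_state();print(s["force"],s["opening"]);delta(s,[509.4,7.1,60],-1.3488)
E
```

```text
[-0.11926154 -0.52133518 -2.16806595] 0.5615819540971086
at [510.7   8.3  97.5] d(m) [0.0009 0.0015 0.0375] a [-0.04 -0.01  0.1 ] t 11.15
```

Emit:
{"api": "carry_out", "payload": {
  "increments": [
    {"dx":0.0009,"dy":0.0015,"dz":0.005,"ax":0,"ay":0,"az":0.1,"hand":0.3},
    {"dx":0.0009,"dy":0.0015,"dz":0.015,"ax":0,"ay":0,"az":0.1,"hand":0.3},
    {"dx":0.0009,"dy":0.0015,"dz":0.025,"ax":0,"ay":0,"az":0.1,"hand":0.3},
    {"dx":0.0009,"dy":0.0015,"dz":0.035,"ax":0,"ay":0,"az":0.1,"hand":0.3},
    {"dx":0.0009,"dy":0.0015,"dz":0.045,"ax":0,"ay":0,"az":0.1,"hand":0.3},
    {"dx":0.0009,"dy":0.0015,"dz":0.045,"ax":0,"ay":0,"az":0.1,"hand":0.3},
    {"dx":0.0009,"dy":0.0015,"dz":0.045,"ax":0,"ay":0,"az":0.1,"hand":0.3}
  ]
}}

```text
t: 11.85
tool_pos: [508.9, 6.8, 51.7]
eef_rot: [0.0, 0.781, -0.625, -0.0]
force: [-0.2, -0.8, -1.9]
opening: 0.568
```

```bash
python3 - <<'E'
from h import *;from workcell import status
s=status.read_state();print(s["force"],s["opening"]);delta(s,[509.4,7.1,37],-1.3488)
E
```

```text
[-0.23547395 -0.78792214 -1.949414  ] 0.5682517688877207
at [508.9   6.8  51.7] d(m) [-0.0002 -0.0005  0.0147] a [ 0.05  0.01 -0.03] t 11.85
```

Emit:
{"api": "carry_out", "payload": {
  "increments": [
    {"dx":-0.0002,"dy":-0.0004,"dz":0.008,"ax":0,"ay":0,"az":0,"hand":0.3},
    {"dx":-0.0002,"dy":-0.0004,"dz":0.015,"ax":0,"ay":0,"az":0,"hand":0.3},
    {"dx":-0.0002,"dy":-0.0004,"dz":0.015,"ax":0,"ay":0,"az":0,"hand":0.3},
    {"dx":-0.0002,"dy":-0.0004,"dz":0.015,"ax":0,"ay":0,"az":0,"hand":0.3}
  ]
}}

```text
t: 12.25
tool_pos: [509.4, 7.0, 36.9]
eef_rot: [0.0, 0.781, -0.625, -0.0]
force: [0.9, -0.6, -2.6]
opening: 0.569
```

```bash
python3 - <<'E'
from h import *;from workcell import status
s=status.read_state();print(s["force"],s["opening"]);delta(s,[509.4,7.1,37],-1.3488)
E
```

```text
[ 0.90118567 -0.57679218 -2.58187163] 0.5689946061023444
at [509.4   7.   36.9] d(m) [-0.0001 -0.0001 -0.0001] a [ 0.02  0.   -0.03] t 12.25
```

Emit:
{"api": "carry_out", "payload": {
  "increments": [
    {"dx":0,"dy":0,"dz":0.0015,"ax":0,"ay":0,"az":0,"hand":0.3},
    {"dx":0,"dy":0,"dz":0.0015,"ax":0,"ay":0,"az":0,"hand":0.3}
  ]
}}

```text
t: 12.45
tool_pos: [509.7, 6.9, 35.9]
eef_rot: [-0.0, 0.781, -0.625, 0.0]
force: [0.0, 0.9, 1.0]
opening: 0.567
```

Contact felt (the force went from -2.6 to +1.0). Release and lift.

Emit:
{"api": "carry_out", "payload": {
  "increments": [
    {"dx":0,"dy":0,"dz":0,"ax":0,"ay":0,"az":0,"hand":0.85},
    {"dx":0,"dy":0,"dz":0,"ax":0,"ay":0,"az":0,"hand":0.85},
    {"dx":0,"dy":0,"dz":0,"ax":0,"ay":0,"az":0,"hand":0.85},
    {"dx":0,"dy":0,"dz":-0.03,"ax":0,"ay":0,"az":0,"hand":0.85},
    {"dx":0,"dy":0,"dz":-0.07,"ax":0,"ay":0,"az":0,"hand":0.85},
    {"dx":0,"dy":0,"dz":-0.1,"ax":0,"ay":0,"az":0,"hand":0.85},
    {"dx":0,"dy":0,"dz":-0.1,"ax":0,"ay":0,"az":0,"hand":0.85}
  ]
}}

```text
t: 13.15
tool_pos: [512.1, 7.2, 139.6]
eef_rot: [-0.002, 0.781, -0.625, 0.003]
force: [-0.1, -0.3, 0.5]
opening: 0.849
```

```bash
python3 w.py w11;python3 - <<'E'
from h import *;from workcell import status
s=status.read_state();delta(s,[442,-261,130],-1.3488)
import pickle
s,c=pickle.load(open("w11.pkl","rb"))
cv2.imwrite("pics/w11z.png",cv2.resize(c["frame"][140:260,240:400],(800,600),interpolation=0)[:,:,::-1])
E
```

```text
13.15 [512.1   7.2 139.6] [-0.01  0.05  0.01  0.06  0.02 -0.06 -0.02]
at [510.9   7.  137.5] d(m) [0.2464 0.126  0.0073] a [-0.25 -0.06 -0.05] t 13.2
```

View pics/w11z.png

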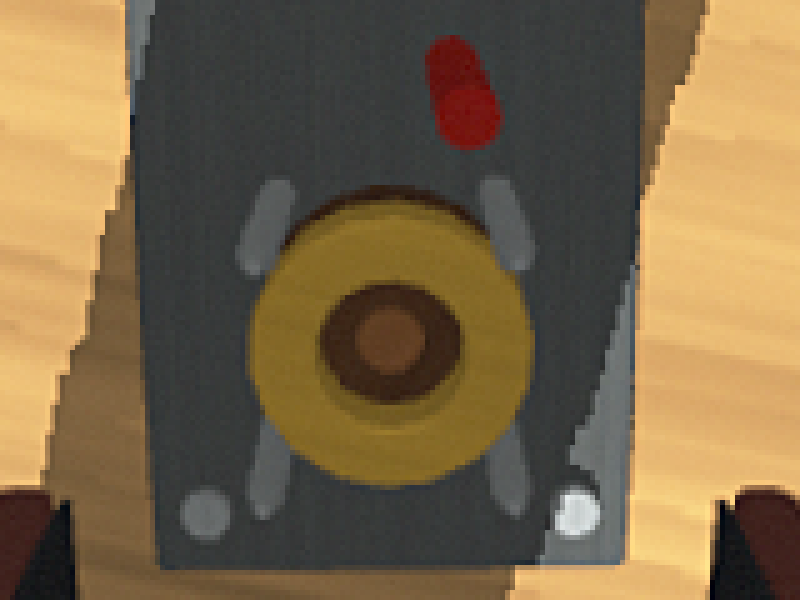

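The ring lies flat and centred between the pins. Next, the white disc.

Emit:
{"api": "carry_out", "payload": {
  "increments": [
    {"dx":0.246,"dy":0.126,"dz":0.007,"ax":0,"ay":0,"az":0,"hand":1},
    {"dx":0.246,"dy":0.126,"dz":0.007,"ax":0,"ay":0,"az":0,"hand":1},
    {"dx":0.246,"dy":0.126,"dz":0.007,"ax":0,"ay":0,"az":0,"hand":1},
    {"dx":0.246,"dy":0.126,"dz":0.007,"ax":0,"ay":0,"az":0,"hand":1},
    {"dx":0.246,"dy":0.126,"dz":0.007,"ax":0,"ay":0,"az":0,"hand":1},
    {"dx":0.246,"dy":0.126,"dz":0.02,"ax":0,"ay":0,"az":0,"hand":1},
    {"dx":0.246,"dy":0.126,"dz":0.06,"ax":0,"ay":0,"az":0,"hand":1},
    {"dx":0.246,"dy":0.126,"dz":0.083,"ax":0,"ay":0,"az":0,"hand":1}
  ]
}}

```text
t: 14.0
tool_pos: [438.3, -261.2, 49.5]
eef_rot: [0.0, 0.78, -0.626, -0.002]
force: [-0.1, 0.4, -0.3]
opening: 1.001
```

Emit:
{"api": "carry_out", "payload": {
  "increments": [
    {"dx":0,"dy":0,"dz":0,"ax":0,"ay":0,"az":0,"hand":1},
    {"dx":0,"dy":0,"dz":0,"ax":0,"ay":0,"az":0,"hand":1},
    {"dx":0,"dy":0,"dz":0,"ax":0,"ay":0,"az":0,"hand":1}
  ]
}}

```text
t: 14.3
tool_pos: [441.3, -260.7, 53.5]
eef_rot: [-0.0, 0.781, -0.624, 0.001]
force: [1.2, -0.2, -1.4]
opening: 0.998
```

```bash
python3 w.py w12; python3 - <<'E'
import pickle;from h import *;from workcell import status
s,c=pickle.load(open("w12.pkl","rb"))
x0,y0,x1,y1=250,150,390,290
F=c["frame"].astype(int)[y0:y1,x0:x1];r,g,b=F[...,0],F[...,1],F[...,2]
k=((b>185)).astype(np.uint8)
n,l,st,ce=cv2.connectedComponentsWithStats(k);i=1+np.argmax(st[1:,4]);print(st[i],ce[i]+[x0,y0])
for cn in cv2.findContours((l==i).astype(np.uint8),0,1)[0]:
    P=np.array([onz(wray(c,s,*(q[0]+[x0,y0])),14)[:2] for q in cn]);A=np.c_[2*P,np.ones(len(P))];so=np.linalg.lstsq(A,(P**2).sum(1),rcond=None)[0]
    print(so[:2],np.sqrt(so[2]+so[0]**2+so[1]**2))
    delta(s,[so[0],so[1],3.5],-1.3488)
E
```

```text
14.3 [ 441.3 -260.7   53.5] [-0.   -0.01  0.   -0.   -0.   -0.   -0.  ]
[  35   47   70   64 3352] [319.33084726 228.63394988]
[ 442.18990337 -261.89223862] 23.773834101257705
at [ 441.3 -260.7   53.5] d(m) [ 0.0013 -0.0006  0.05  ] a [-0.06 -0.05 -0.01] t 14.3
```

View pics/w12.png

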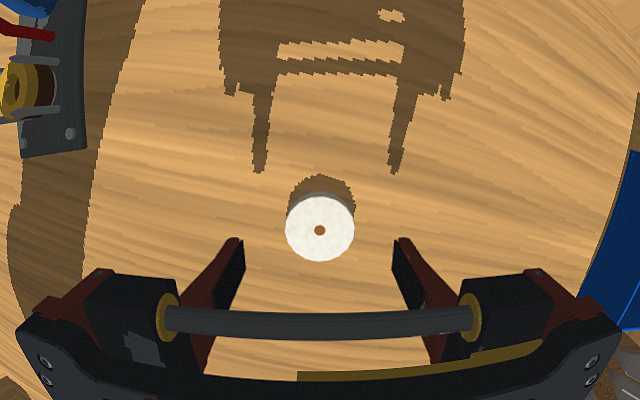

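The white disc is at (319,229), nearly centred. Descend, then close.

Emit:
{"api": "carry_out", "payload": {
  "increments": [
    {"dx":0.001,"dy":-0.0005,"dz":0.025,"ax":0,"ay":0,"az":0,"hand":0.8},
    {"dx":0.001,"dy":-0.0005,"dz":0.0495,"ax":0,"ay":0,"az":0,"hand":0.8},
    {"dx":0.001,"dy":-0.0005,"dz":0.0495,"ax":0,"ay":0,"az":0,"hand":0.8},
    {"dx":0.001,"dy":-0.0005,"dz":0.0495,"ax":0,"ay":0,"az":0,"hand":0.8},
    {"dx":0.001,"dy":-0.0005,"dz":0.0495,"ax":0,"ay":0,"az":0,"hand":0.8}
  ]
}}

```text
t: 14.85
tool_pos: [442.2, -261.9, 4.6]
eef_rot: [-0.0, 0.781, -0.625, 0.001]
force: [0.3, 0.8, -0.4]
opening: 0.802
```

Emit:
{"api": "carry_out", "payload": {
  "increments": [
    {"dx":0,"dy":0,"dz":0,"ax":0,"ay":0,"az":0,"hand":0.3},
    {"dx":0,"dy":0,"dz":0,"ax":0,"ay":0,"az":0,"hand":0.3},
    {"dx":0,"dy":0,"dz":0,"ax":0,"ay":0,"az":0,"hand":0.3},
    {"dx":0,"dy":0,"dz":0,"ax":0,"ay":0,"az":0,"hand":0.3},
    {"dx":0,"dy":0,"dz":-0.03,"ax":0,"ay":0,"az":0,"hand":0.3},
    {"dx":0,"dy":0,"dz":-0.07,"ax":0,"ay":0,"az":0,"hand":0.3},
    {"dx":0,"dy":0,"dz":-0.115,"ax":0,"ay":0,"az":0,"hand":0.3},
    {"dx":0,"dy":0,"dz":-0.125,"ax":0,"ay":0,"az":0,"hand":0.3}
  ]
}}

```text
t: 15.65
tool_pos: [443.4, -262.6, 132.6]
eef_rot: [-0.001, 0.781, -0.625, 0.003]
force: [0.8, -0.8, -0.8]
opening: 0.554
```

Emit:
{"api": "carry_out", "payload": {
  "increments": [
    {"dx":0,"dy":0,"dz":0,"ax":0,"ay":0,"az":0,"hand":0.3},
    {"dx":0,"dy":0,"dz":0,"ax":0,"ay":0,"az":0,"hand":0.3}
  ]
}}

```text
t: 15.85
tool_pos: [440.6, -261.3, 127.2]
eef_rot: [0.0, 0.781, -0.625, -0.001]
force: [0.3, 0.8, -0.1]
opening: 0.56
```

```bash
python3 w.py w13; python3 - <<'E'
import pickle;from h import *;from workcell import status
s,c=pickle.load(open("w13.pkl","rb"));print(s["opening"],s["force"])
delta(status.read_state(),[509.4,7.1,125],-1.3488)
s=dict(s);s["tool_pos"]=np.zeros(3);s["eef_rot"]=[0,1,0,0]
x0,y0,x1,y1=250,190,390,310
F=c["frame"].astype(int)[y0:y1,x0:x1];r,g,b=F[...,0],F[...,1],F[...,2]
k=((b>185)).astype(np.uint8)
n,l,st,ce=cv2.connectedComponentsWithStats(k);i=1+np.argmax(st[1:,4]);print(st[i],ce[i]+[x0,y0])
for cn in cv2.findContours((l==i).astype(np.uint8),0,1)[0]:
    P=np.array([onz(wray(c,s,*(q[0]+[x0,y0])),10.5)[:2] for q in cn]);A=np.c_[2*P,np.ones(len(P))];so=np.linalg.lstsq(A,(P**2).sum(1),rcond=None)[0]
    print(so[0],-so[1],np.sqrt(so[2]+so[0]**2+so[1]**2))
E
```

```text
15.85 [ 440.6 -261.3  127.2] [-0.    0.02  0.    0.01 -0.   -0.   -0.  ]
0.5596776301038735 [ 0.26412668  0.75858887 -0.13600011]
at [ 440.3 -261.1  126.6] d(m) [-0.2465 -0.1263  0.0017] a [ 0.11  0.08 -0.04] t 15.9
[  25   32   87   78 5095] [318.34504416 260.49519136]
0.6187778672066525 -0.8312834415835795 23.73864673723697
```

View pics/w13.png

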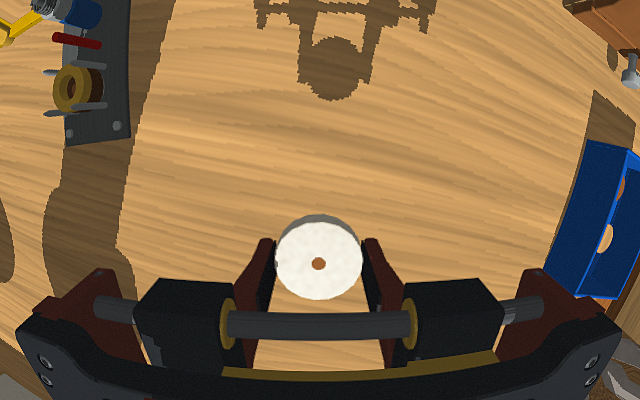

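Held at (318,260), about 0.7 mm forward of centre, so I'll compensate in the placing.

Emit:
{"api": "carry_out", "payload": {
  "increments": [
    {"dx":-0.2465,"dy":-0.1257,"dz":0,"ax":0,"ay":0,"az":0,"hand":0.3},
    {"dx":-0.2465,"dy":-0.1257,"dz":0,"ax":0,"ay":0,"az":0,"hand":0.3},
    {"dx":-0.2465,"dy":-0.1257,"dz":0,"ax":0,"ay":0,"az":0,"hand":0.3},
    {"dx":-0.2465,"dy":-0.1257,"dz":0,"ax":0,"ay":0,"az":0,"hand":0.3},
    {"dx":-0.2465,"dy":-0.1257,"dz":0,"ax":0,"ay":0,"az":0,"hand":0.3},
    {"dx":-0.2465,"dy":-0.1257,"dz":0.01,"ax":0,"ay":0,"az":0,"hand":0.3},
    {"dx":-0.2465,"dy":-0.1257,"dz":0.03,"ax":0,"ay":0,"az":0,"hand":0.3},
    {"dx":-0.2465,"dy":-0.1257,"dz":0.03,"ax":0,"ay":0,"az":0,"hand":0.3}
  ]
}}

```text
t: 16.7
tool_pos: [507.1, 7.6, 94.4]
eef_rot: [0.002, 0.782, -0.624, -0.003]
force: [-1.4, 0.2, -0.3]
opening: 0.555
```

Emit:
{"api": "carry_out", "payload": {
  "increments": [
    {"dx":0,"dy":0,"dz":0,"ax":0,"ay":0,"az":0,"hand":0.3},
    {"dx":0,"dy":0,"dz":0,"ax":0,"ay":0,"az":0,"hand":0.3},
    {"dx":0,"dy":0,"dz":0,"ax":0,"ay":0,"az":0,"hand":0.3}
  ]
}}

```text
t: 17.0
tool_pos: [510.0, 5.7, 98.6]
eef_rot: [-0.0, 0.78, -0.625, 0.0]
force: [-0.4, -0.1, 0.4]
opening: 0.556
```

```bash
python3 - <<'E'
from h import *;from workcell import status
s=status.read_state();print(s["force"],s["opening"]);delta(s,[508.9,7.0,60],-1.3488)
E
```

```text
[-0.41175221 -0.10807118  0.40300929] 0.556474873793336
at [510.    5.7  98.6] d(m) [-0.0015  0.0008  0.0386] a [-0.03 -0.02 -0.13] t 17.0
```

Emit:
{"api": "carry_out", "payload": {
  "increments": [
    {"dx":-0.0015,"dy":0.0008,"dz":0.005,"ax":0,"ay":0,"az":-0.1,"hand":0.3},
    {"dx":-0.0015,"dy":0.0008,"dz":0.015,"ax":0,"ay":0,"az":-0.1,"hand":0.3},
    {"dx":-0.0015,"dy":0.0008,"dz":0.024,"ax":0,"ay":0,"az":-0.1,"hand":0.3},
    {"dx":-0.0015,"dy":0.0008,"dz":0.03,"ax":0,"ay":0,"az":-0.1,"hand":0.3},
    {"dx":-0.0015,"dy":0.0008,"dz":0.036,"ax":0,"ay":0,"az":-0.1,"hand":0.3},
    {"dx":-0.0015,"dy":0.0008,"dz":0.036,"ax":0,"ay":0,"az":-0.1,"hand":0.3},
    {"dx":-0.0015,"dy":0.0008,"dz":0.036,"ax":0,"ay":0,"az":-0.1,"hand":0.3}
  ]
}}

```text
t: 17.7
tool_pos: [508.6, 7.9, 61.9]
eef_rot: [0.0, 0.781, -0.624, -0.0]
force: [-1.1, 0.1, -0.3]
opening: 0.559
```

```bash
python3 - <<'E'
from h import *;from workcell import status
s=status.read_state();print(s["force"],s["opening"]);delta(s,[508.9,7.0,51.5],-1.3488)
E
```

```text
[-1.08997904  0.13814638 -0.27539768] 0.5588541764630335
at [508.6   7.9  61.9] d(m) [ 0.001  -0.0001  0.0104] a [0.02 0.   0.07] t 17.7
```

Emit:
{"api": "carry_out", "payload": {
  "increments": [
    {"dx":0.0008,"dy":0,"dz":0.005,"ax":0,"ay":0,"az":0,"hand":0.3},
    {"dx":0.0008,"dy":0,"dz":0.0105,"ax":0,"ay":0,"az":0,"hand":0.3},
    {"dx":0.0008,"dy":0,"dz":0.0105,"ax":0,"ay":0,"az":0,"hand":0.3},
    {"dx":0.0008,"dy":0,"dz":0.0105,"ax":0,"ay":0,"az":0,"hand":0.3}
  ]
}}

```text
t: 18.1
tool_pos: [508.7, 7.1, 51.4]
eef_rot: [0.0, 0.781, -0.624, -0.0]
force: [-0.1, -0.1, -0.6]
opening: 0.558
```

Emit:
{"api": "carry_out", "payload": {
  "increments": [
    {"dx":0,"dy":0,"dz":0.0015,"ax":0,"ay":0,"az":0,"hand":0.3},
    {"dx":0,"dy":0,"dz":0.0015,"ax":0,"ay":0,"az":0,"hand":0.3}
  ]
}}

```text
t: 18.3
tool_pos: [508.9, 7.1, 51.0]
eef_rot: [0.0, 0.781, -0.624, 0.0]
force: [-4.2, 0.3, 11.4]
opening: 0.552
```

Emit:
{"api": "carry_out", "payload": {
  "increments": [
    {"dx":0,"dy":0,"dz":-0.001,"ax":0,"ay":0,"az":0,"hand":0.8},
    {"dx":0,"dy":0,"dz":-0.001,"ax":0,"ay":0,"az":0,"hand":0.8},
    {"dx":0,"dy":0,"dz":-0.001,"ax":0,"ay":0,"az":0,"hand":0.8},
    {"dx":0,"dy":0,"dz":-0.03,"ax":0,"ay":0,"az":0,"hand":0.8},
    {"dx":0,"dy":0,"dz":-0.07,"ax":0,"ay":0,"az":0,"hand":0.8},
    {"dx":0,"dy":0,"dz":-0.09,"ax":0,"ay":0,"az":0,"hand":0.8},
    {"dx":0,"dy":0,"dz":-0.09,"ax":0,"ay":0,"az":0,"hand":0.8}
  ]
}}

```text
t: 19.0
tool_pos: [510.7, 7.2, 142.8]
eef_rot: [-0.002, 0.781, -0.624, 0.002]
force: [-0.3, -0.3, -0.2]
opening: 0.805
```

Emit:
{"api": "carry_out", "payload": {
  "increments": [
    {"dx":0,"dy":0,"dz":0,"ax":0,"ay":0,"az":0,"hand":0.5},
    {"dx":0,"dy":0,"dz":0,"ax":0,"ay":0,"az":0,"hand":0.5}
  ]
}}

```text
t: 19.2
tool_pos: [508.0, 7.0, 138.9]
eef_rot: [0.001, 0.781, -0.624, -0.001]
force: [-0.8, -0.1, 0.2]
opening: 0.66
```

```bash
python3 w.py w14; python3 - <<'E'
import pickle;from h import *;from workcell import status,camera
s,c=pickle.load(open("w14.pkl","rb"));s=status.read_state()
cv2.imwrite("pics/w14z.png",cv2.resize(c["frame"][140:260,240:400],(800,600),interpolation=0)[:,:,::-1])
a=camera("scene");pickle.dump(a,open("s14.pkl","wb"))
cv2.imwrite("pics/s14.png",cv2.resize(a["frame"][180:250,260:360],(800,560),interpolation=0)[:,:,::-1])
x0,y0,x1,y1=250,150,390,290
F=c["frame"].astype(int)[y0:y1,x0:x1];r,g,b=F[...,0],F[...,1],F[...,2]
k=((b>110)&(abs(r-b)<40)).astype(np.uint8)
n,l,st,ce=cv2.connectedComponentsWithStats(k);i=1+np.argmax(st[1:,4]);print(st[i],ce[i]+[x0,y0])
cn=max(cv2.findContours((l==i).astype(np.uint8),0,1)[0],key=len)
for z in(55,62,69):
    P=np.array([onz(wray(c,s,*(q[0]+[x0,y0])),z)[:2] for q in cn]);A=np.c_[2*P,np.ones(len(P))];so=np.linalg.lstsq(A,(P**2).sum(1),rcond=None)[0]
    print(z,so[:2],np.sqrt(so[2]+so[0]**2+so[1]**2))
print(s["tool_pos"])
E
```

```text
19.2 [508.    7.  138.9] [-0.    0.01 -0.   -0.   -0.    0.   -0.  ]
[  39   30   60   59 2715] [318.30165746 209.26077348]
55 [508.58465033   6.48920709] 25.19778017454758
62 [510.82515399   6.99905878] 24.478742534552183
69 [513.06565766   7.50891047] 23.75970489454248
[507.95567619   6.98009039 138.75625714]
```

View pics/w14.png

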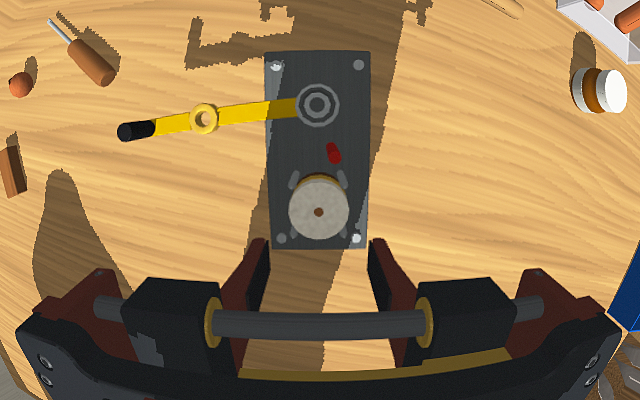

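View pics/w14z.png

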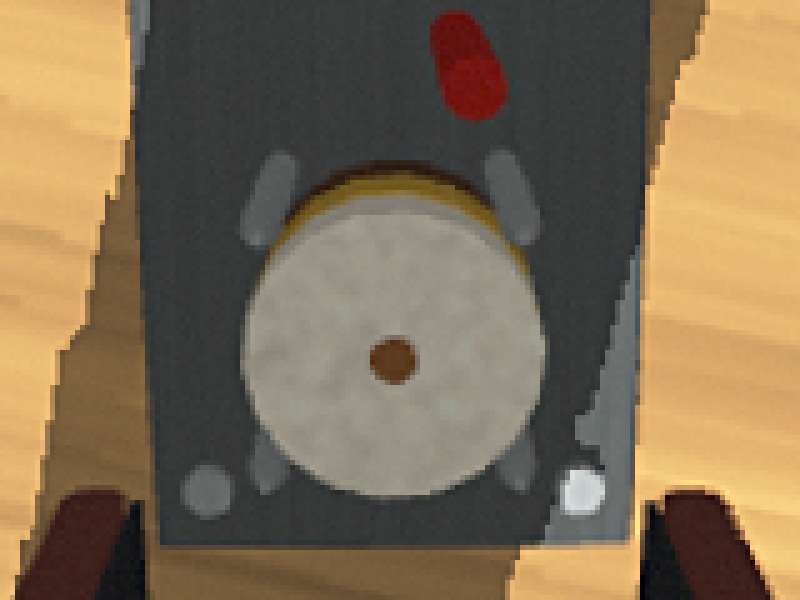

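View pics/s14.png

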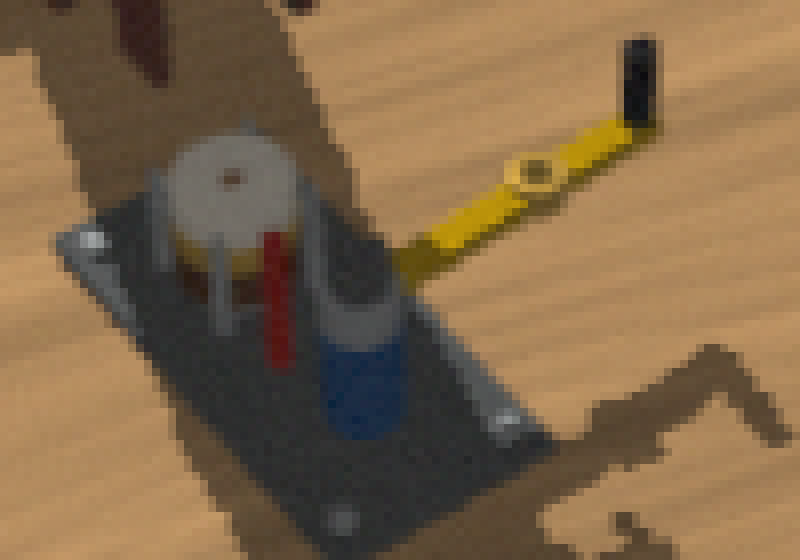

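```bash
python3 - <<'E'
import pickle;from h import *
s,c=pickle.load(open("w14.pkl","rb"));a=pickle.load(open("s14.pkl","rb"))
print(tri(wray(c,s,318.2,211.5),ray(a,288.5,201.8)))
# control: nest reference via plate screws (z~8-9): 
for w,sc in(((281.3,238),(260+91/8-.5,180+240/8-.5)),((355.9,237.8),None),((333.8-.5+.9,157.5),(294-.3,209.5))):
    if sc: print(tri(wray(c,s,*w),ray(a,*sc)))
# top disc rim upper-edge fit
x0,y0,x1,y1=250,150,390,290
F=c["frame"].astype(int)[y0:y1,x0:x1];k=((F[...,2]>130)&(abs(F[...,0]-F[...,2])<45)).astype(np.uint8)
n,l,st,ce=cv2.connectedComponentsWithStats(k);i=1+np.argmax(st[1:,4])
cn=max(cv2.findContours((l==i).astype(np.uint8),0,1)[0],key=len)
P=np.array([onz(wray(c,s,*(q[0]+[x0,y0])),62)[:2] for q in cn]);A=np.c_[2*P,np.ones(len(P))];so=np.linalg.lstsq(A,(P**2).sum(1),rcond=None)[0]
print(st[i],so[:2],np.sqrt(so[2]+so[0]**2+so[1]**2), onz(wray(c,s,318.2,211.5),62))
E
```

```text
(array([511.64702748,   7.61028297,  66.99880687]), np.float64(1.0421449620549186))
(array([398.81475756,   9.6035456 , -87.7695882 ]), np.float64(59.76607335209872))
(array([558.3280903 ,   6.83093408,  80.21209953]), np.float64(1.9057162506440506))
[  40   33   59   56 2266] [510.20776677   6.15033338] 23.232854067527327 [509.7215824    6.80127841  62.        ]
```

The white disc sits inside the pins, with its hole at (318,212), but the camera height is too coarse to confirm it is fully down. I'll check it by touching the top with shut fingertips.

Emit:
{"api": "carry_out", "payload": {
  "increments": [
    {"dx":0,"dy":0,"dz":0.03,"ax":0,"ay":0,"az":0,"hand":0},
    {"dx":0,"dy":0,"dz":0.05,"ax":0,"ay":0,"az":0,"hand":0},
    {"dx":0,"dy":0,"dz":0.07,"ax":0,"ay":0,"az":0,"hand":0},
    {"dx":0,"dy":0,"dz":0.072,"ax":0,"ay":0,"az":0,"hand":0},
    {"dx":0,"dy":0,"dz":0.072,"ax":0,"ay":0,"az":0,"hand":0},
    {"dx":0,"dy":0,"dz":0.072,"ax":0,"ay":0,"az":0,"hand":0}
  ]
}}

```text
t: 19.9
tool_pos: [509.2, 7.2, 68.6]
eef_rot: [-0.0, 0.781, -0.624, 0.0]
force: [0.6, 0.6, 0.3]
opening: 0.022
```

Emit:
{"api": "carry_out", "payload": {
  "increments": [
    {"dx":0,"dy":0,"dz":0.002,"ax":0,"ay":0,"az":0,"hand":0},
    {"dx":0,"dy":0,"dz":0.002,"ax":0,"ay":0,"az":0,"hand":0}
  ]
}}

```text
t: 20.1
tool_pos: [509.2, 7.0, 66.6]
eef_rot: [-0.0, 0.781, -0.624, 0.0]
force: [-0.2, -1.0, 0.9]
opening: 0.004
```

Emit:
{"api": "carry_out", "payload": {
  "increments": [
    {"dx":0,"dy":0,"dz":0.003,"ax":0,"ay":0,"az":0,"hand":0},
    {"dx":0,"dy":0,"dz":0.003,"ax":0,"ay":0,"az":0,"hand":0}
  ]
}}

```text
t: 20.3
tool_pos: [508.7, 7.0, 63.0]
eef_rot: [0.0, 0.781, -0.624, 0.0]
force: [0.9, -0.1, -0.3]
opening: 0.005
```

Emit:
{"api": "carry_out", "payload": {
  "increments": [
    {"dx":0,"dy":0,"dz":0.0015,"ax":0,"ay":0,"az":0,"hand":0},
    {"dx":0,"dy":0,"dz":0.0015,"ax":0,"ay":0,"az":0,"hand":0}
  ]
}}

```text
t: 20.5
tool_pos: [509.0, 7.1, 62.4]
eef_rot: [-0.0, 0.781, -0.624, 0.0]
force: [-2.4, 0.3, 10.0]
opening: 0.005
```

Contact came at z ≈ 62.4 mm, so the stack is fully down (expected 62). Now I'll lift and move over the peg, turning the jaws tangential to the arm.

```bash
python3 - <<'E'
from h import *;from workcell import status
s=status.read_state();print(np.round(s["qpos"],2));delta(s,[552.7,155,140],-2.849)
E
```

```text
[ 0.1   0.44 -0.26  2.02  0.17  0.71 -1.61]
at [509.    7.1  62.4] d(m) [-0.1346 -0.0754 -0.0776] a [-3.000e-02 -0.000e+00  8.601e+01] t 20.5
```

Emit:
{"api": "carry_out", "payload": {
  "increments": [
    {"dx":0,"dy":0,"dz":-0.04,"ax":0,"ay":0,"az":8,"hand":0},
    {"dx":0,"dy":0,"dz":-0.08,"ax":0,"ay":0,"az":16,"hand":0},
    {"dx":-0.03,"dy":-0.015,"dz":-0.08,"ax":0,"ay":0,"az":24,"hand":0.3},
    {"dx":-0.06,"dy":-0.03,"dz":-0.08,"ax":0,"ay":0,"az":32,"hand":0.6},
    {"dx":-0.09,"dy":-0.045,"dz":-0.08,"ax":0,"ay":0,"az":40,"hand":0.6},
    {"dx":-0.12,"dy":-0.06,"dz":-0.08,"ax":0,"ay":0,"az":48,"hand":0.6},
    {"dx":-0.134,"dy":-0.075,"dz":-0.08,"ax":0,"ay":0,"az":56,"hand":0.6},
    {"dx":-0.134,"dy":-0.075,"dz":-0.08,"ax":0,"ay":0,"az":64,"hand":0.6}
  ]
}}

```text
t: 21.3
tool_pos: [553.0, 158.1, 141.4]
eef_rot: [0.001, -0.332, 0.943, 0.001]
force: [0.5, -1.0, 0.1]
opening: 0.514
```

```bash
python3 - <<'E'
from h import *;from workcell import status
s=status.read_state();print(np.round(s["qpos"],2));delta(s,[552.7,155,140],-2.849)
E
```

```text
[-0.31  0.41 -0.07  1.81  0.03  0.92 -2.86]
at [553.  158.1 141.4] d(m) [ 0.0022 -0.0023  0.0014] a [ 0.07  0.08 21.97] t 21.3
```

Joint 7 has reached its limit (-2.86). The jaws are 22° off tangential, which still grips a round peg well, so I'll back off a little and look.

Emit:
{"api": "carry_out", "payload": {
  "increments": [
    {"dx":0.002,"dy":-0.002,"dz":0,"ax":0,"ay":0,"az":-5,"hand":0.6},
    {"dx":0.002,"dy":-0.002,"dz":0,"ax":0,"ay":0,"az":-5,"hand":0.6},
    {"dx":0.002,"dy":-0.002,"dz":0,"ax":0,"ay":0,"az":-5,"hand":0.6}
  ]
}}

```text
t: 21.6
tool_pos: [551.9, 151.5, 141.5]
eef_rot: [-0.0, -0.372, 0.928, 0.0]
force: [-0.8, -0.9, 0.5]
opening: 0.599
```

```bash
python3 w.py w15; python3 - <<'E'
from h import *;from workcell import status
s=status.read_state();print(np.round(s["qpos"],2));delta(s,[552.7,155,82],-2.849)
E
```

```text
21.6 [551.9 151.5 141.5] [ 0.  0. -0. -0.  0.  0. -0.]
[-0.28  0.41 -0.09  1.81  0.04  0.92 -2.77]
at [552.  151.4 141.6] d(m) [-0.003   0.0021  0.0596] a [1.000e-02 0.000e+00 2.689e+01] t 21.65
```

View pics/w15.png

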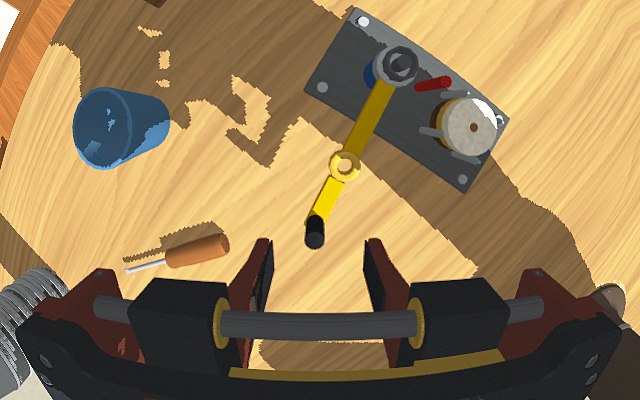

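The peg top is at (314,239) between the fingers. The graver and cup are well below the gripper.

```bash
python3 - <<'E'
import pickle;from h import *;from workcell import status
s,c=pickle.load(open("w15.pkl","rb"))
X=onz(wray(c,s,314,239),112);print(X);delta(status.read_state(),[X[0],X[1],84])
E
```

```text
[552.71536753 154.39106501 112.        ]
at [552.  151.4 141.6] d(m) [-0.0026  0.0016  0.0576] a 0 t 21.65
```

Emit:
{"api": "carry_out", "payload": {
  "increments": [
    {"dx":-0.0026,"dy":0.0016,"dz":0.01,"ax":0,"ay":0,"az":0,"hand":0.6},
    {"dx":-0.0026,"dy":0.0016,"dz":0.035,"ax":0,"ay":0,"az":0,"hand":0.6},
    {"dx":-0.0026,"dy":0.0016,"dz":0.057,"ax":0,"ay":0,"az":0,"hand":0.6},
    {"dx":-0.0026,"dy":0.0016,"dz":0.057,"ax":0,"ay":0,"az":0,"hand":0.6},
    {"dx":-0.0026,"dy":0.0016,"dz":0.057,"ax":0,"ay":0,"az":0,"hand":0.6}
  ]
}}

```text
t: 22.15
tool_pos: [552.6, 154.5, 84.3]
eef_rot: [-0.001, -0.373, 0.928, 0.0]
force: [-0.3, 0.5, 0.3]
opening: 0.599
```

Emit:
{"api": "carry_out", "payload": {
  "increments": [
    {"dx":0,"dy":0,"dz":0,"ax":0,"ay":0,"az":0,"hand":0},
    {"dx":0,"dy":0,"dz":0,"ax":0,"ay":0,"az":0,"hand":0},
    {"dx":0,"dy":0,"dz":0,"ax":0,"ay":0,"az":0,"hand":0},
    {"dx":0,"dy":0,"dz":0,"ax":0,"ay":0,"az":0,"hand":0},
    {"dx":0,"dy":0,"dz":0,"ax":0,"ay":0,"az":0,"hand":0},
    {"dx":0,"dy":0,"dz":0,"ax":0,"ay":0,"az":0,"hand":0}
  ]
}}

```text
t: 22.75
tool_pos: [553.0, 154.6, 84.8]
eef_rot: [0.0, -0.373, 0.928, 0.0]
force: [0.4, 0.1, 1.5]
opening: 0.153
```

```bash
python3 w.py w16;python3 - <<'E'
from h import *;from workcell import status
s=status.read_state();print(np.round(s["qpos"],2),s["force"],s["opening"]*88)
q=s["eef_rot"];Rw=Ro.from_quat([q[1],q[2],q[3],q[0]]);x=Rw.as_matrix()[:,0];y0=np.arctan2(x[1],x[0]);print("yaw",y0,s["tool_pos"])
pv=np.array([592.2,25.8]);p0=np.array(s["tool_pos"]);r=p0[:2]-pv;th=np.arctan2(r[1],r[0]);print("r",np.hypot(*r),"th",th)
E
```

```text
22.75 [553.  154.6  84.8] [-0.  0.  0. -0. -0.  0.  0.]
[-0.29  0.48 -0.08  1.85  0.05  0.81 -2.78] [0.74702212 0.46166827 2.11692197] 13.351411277592675
yaw -2.377495008320466 [552.95057015 154.54182602  84.80065993]
r 134.59188501015345 th 1.8667143567249114
```

View pics/w16.png

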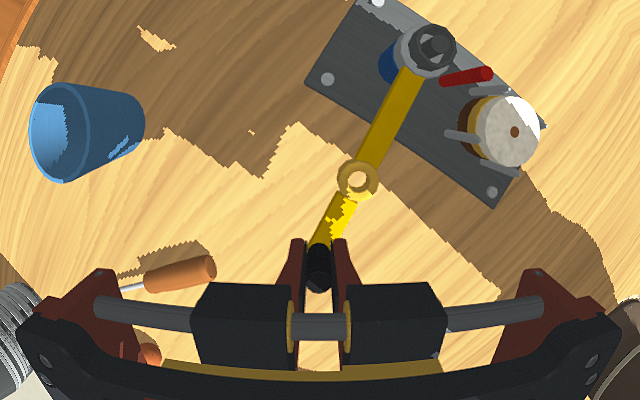

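The peg is gripped (13.4 mm opening), and its place matches the expected arc (r = 134.6 mm). Next I'll work out the arc rows.

```bash
cat > arc.py <<'E'
from h import *;from workcell import status;import sys
# arc.py dtheta_deg_per_row nrows
step,n=float(sys.argv[1]),int(sys.argv[2])
s=status.read_state();q=s["eef_rot"];Rw=Ro.from_quat([q[1],q[2],q[3],q[0]]).as_matrix();x=Rw[:,0];y0=np.arctan2(x[1],x[0])
pv=np.array([592.2,25.8]);p=np.array(s["tool_pos"]);r=p[:2]-pv;th=np.arctan2(r[1],r[0])%(2*np.pi)
end=3.3636;print("t",s["t"],"th",round(th,4),"left deg",round(np.degrees(end-th),2),"r",round(np.hypot(*r),2),"yaw",round(y0,3),"z",p[2].round(1),"F",np.round(s["force"],1),"op",round(s["opening"]*88,1),"j7",round(s["qpos"][6],2))
for i in range(1,n+1):
    t=th+np.radians(step)*i;f=(t-th)/max(end-th,1e-6)
    P=np.array([*(pv+134.9*np.array([np.cos(t),np.sin(t)])),p[2]]);d=Rw.T@(P-p)/1000
    print("dx %.4f dy %.4f az %.1f"%(d[0],d[1],-np.degrees((-1.349-y0)*f)))
E
python3 arc.py 4 8
```

```text
t 22.8 th 1.8667 left deg 85.77 r 134.59 yaw -2.377 z 84.8 F [0.7 0.5 2.1] op 13.4 j7 -2.78
dx 0.0084 dy 0.0042 az -2.7
dx 0.0172 dy 0.0076 az -5.5
dx 0.0262 dy 0.0103 az -8.2
dx 0.0354 dy 0.0124 az -11.0
dx 0.0447 dy 0.0138 az -13.7
dx 0.0541 dy 0.0146 az -16.5
dx 0.0635 dy 0.0148 az -19.2
dx 0.0729 dy 0.0142 az -22.0
```

Emit:
{"api": "carry_out", "payload": {
  "increments": [
    {"dx":0.0084,"dy":0.0042,"dz":0,"ax":0,"ay":0,"az":-2.7,"hand":0},
    {"dx":0.0172,"dy":0.0076,"dz":0,"ax":0,"ay":0,"az":-5.5,"hand":0},
    {"dx":0.0262,"dy":0.0103,"dz":0,"ax":0,"ay":0,"az":-8.2,"hand":0},
    {"dx":0.0354,"dy":0.0124,"dz":0,"ax":0,"ay":0,"az":-11,"hand":0},
    {"dx":0.0447,"dy":0.0138,"dz":0,"ax":0,"ay":0,"az":-13.7,"hand":0},
    {"dx":0.0541,"dy":0.0146,"dz":0,"ax":0,"ay":0,"az":-16.5,"hand":0},
    {"dx":0.0635,"dy":0.0148,"dz":0,"ax":0,"ay":0,"az":-19.2,"hand":0},
    {"dx":0.0729,"dy":0.0142,"dz":0,"ax":0,"ay":0,"az":-22,"hand":0}
  ]
}}

```text
t: 23.6
tool_pos: [491.1, 115.6, 84.9]
eef_rot: [0.001, -0.544, 0.839, 0.0]
force: [4.2, 4.2, -3.6]
opening: 0.152
```

Emit:
{"api": "carry_out", "payload": {
  "increments": [
    {"dx":0,"dy":0,"dz":0,"ax":0,"ay":0,"az":0,"hand":0},
    {"dx":0,"dy":0,"dz":0,"ax":0,"ay":0,"az":0,"hand":0}
  ]
}}

```text
t: 23.8
tool_pos: [490.7, 115.4, 84.8]
eef_rot: [0.001, -0.543, 0.84, 0.0]
force: [1.2, 4.4, 0.3]
opening: 0.15
```

```bash
python3 arc.py 4 8; python3 w.py w17
```

```text
t 23.8 th 2.4185 left deg 54.15 r 135.33 yaw -1.994 z 84.8 F [1.2 4.4 0.3] op 13.2 j7 -2.42
dx 0.0092 dy 0.0021 az -2.7
dx 0.0185 dy 0.0039 az -5.5
dx 0.0278 dy 0.0050 az -8.2
dx 0.0372 dy 0.0056 az -10.9
dx 0.0466 dy 0.0054 az -13.7
dx 0.0560 dy 0.0046 az -16.4
dx 0.0653 dy 0.0032 az -19.1
dx 0.0745 dy 0.0011 az -21.9
23.8 [490.7 115.4  84.8] [-0.01  0.    0.   -0.01  0.    0.   -0.  ]
```

View pics/w17.png

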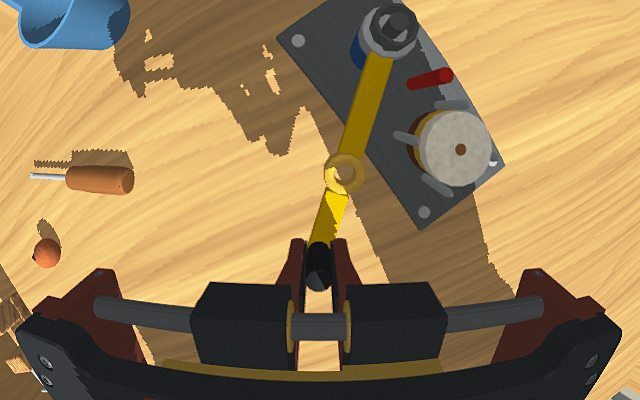

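The arm follows, with the peg held at (318,275) and the stack undisturbed at (460,150). Continuing.

Emit:
{"api": "carry_out", "payload": {
  "increments": [
    {"dx":0.0092,"dy":0.0021,"dz":0,"ax":0,"ay":0,"az":-2.7,"hand":0},
    {"dx":0.0185,"dy":0.0039,"dz":0,"ax":0,"ay":0,"az":-5.5,"hand":0},
    {"dx":0.0278,"dy":0.005,"dz":0,"ax":0,"ay":0,"az":-8.2,"hand":0},
    {"dx":0.0372,"dy":0.0056,"dz":0,"ax":0,"ay":0,"az":-10.9,"hand":0},
    {"dx":0.0466,"dy":0.0054,"dz":0,"ax":0,"ay":0,"az":-13.7,"hand":0},
    {"dx":0.056,"dy":0.0046,"dz":0,"ax":0,"ay":0,"az":-16.4,"hand":0},
    {"dx":0.0653,"dy":0.0032,"dz":0,"ax":0,"ay":0,"az":-19.1,"hand":0},
    {"dx":0.0745,"dy":0.0011,"dz":0,"ax":0,"ay":0,"az":-21.9,"hand":0}
  ]
}}

```text
t: 24.65
tool_pos: [458.1, 48.2, 84.7]
eef_rot: [-0.0, -0.694, 0.72, 0.001]
force: [-3.9, 6.0, 4.0]
opening: 0.151
```

Emit:
{"api": "carry_out", "payload": {
  "increments": [
    {"dx":0,"dy":0,"dz":0,"ax":0,"ay":0,"az":0,"hand":0},
    {"dx":0,"dy":0,"dz":0,"ax":0,"ay":0,"az":0,"hand":0}
  ]
}}

```text
t: 24.85
tool_pos: [458.0, 47.9, 84.7]
eef_rot: [-0.0, -0.693, 0.721, 0.001]
force: [-4.9, 6.2, 5.2]
opening: 0.151
```

```bash
python3 arc.py 4 6
```

```text
t 24.85 th 2.9781 left deg 22.09 r 135.98 yaw -1.611 z 84.7 F [-4.9  6.2  5.2] op 13.3 j7 -1.95
dx 0.0095 dy -0.0002 az -2.7
dx 0.0189 dy -0.0001 az -5.4
dx 0.0283 dy -0.0006 az -8.2
dx 0.0377 dy -0.0017 az -10.9
dx 0.0469 dy -0.0035 az -13.6
dx 0.0560 dy -0.0059 az -16.3
```

Emit:
{"api": "carry_out", "payload": {
  "increments": [
    {"dx":0.0095,"dy":0,"dz":0,"ax":0,"ay":0,"az":-2.7,"hand":0},
    {"dx":0.0189,"dy":0,"dz":0,"ax":0,"ay":0,"az":-5.4,"hand":0},
    {"dx":0.0283,"dy":-0.0006,"dz":0,"ax":0,"ay":0,"az":-8.2,"hand":0},
    {"dx":0.0377,"dy":-0.0017,"dz":0,"ax":0,"ay":0,"az":-10.9,"hand":0},
    {"dx":0.0469,"dy":-0.0035,"dz":0,"ax":0,"ay":0,"az":-13.6,"hand":0},
    {"dx":0.0469,"dy":-0.0035,"dz":0,"ax":0,"ay":0,"az":-13.6,"hand":0}
  ]
}}

```text
t: 25.45
tool_pos: [458.3, -0.3, 84.6]
eef_rot: [0.002, 0.773, -0.634, -0.002]
force: [-7.7, 5.1, 11.8]
opening: 0.153
```

Emit:
{"api": "carry_out", "payload": {
  "increments": [
    {"dx":0,"dy":0,"dz":0,"ax":0,"ay":0,"az":0,"hand":0},
    {"dx":0,"dy":0,"dz":0,"ax":0,"ay":0,"az":0,"hand":0}
  ]
}}

```text
t: 25.65
tool_pos: [458.1, 0.6, 84.6]
eef_rot: [0.002, 0.773, -0.634, -0.002]
force: [-8.1, 5.4, 11.6]
opening: 0.15
```

```bash
python3 arc.py 1 6
```

```text
t 25.65 th 3.3274 left deg 2.07 r 136.43 yaw -1.374 z 84.6 F [-8.1  5.4 11.6] op 13.2 j7 -1.62
dx 0.0024 dy -0.0015 az -0.7
dx 0.0047 dy -0.0016 az -1.4
dx 0.0071 dy -0.0016 az -2.1
dx 0.0094 dy -0.0018 az -2.8
dx 0.0118 dy -0.0019 az -3.5
dx 0.0141 dy -0.0021 az -4.2
```

Emit:
{"api": "carry_out", "payload": {
  "increments": [
    {"dx":0.0024,"dy":0.0008,"dz":-0.0008,"ax":0,"ay":0,"az":-0.7,"hand":0},
    {"dx":0.0047,"dy":0.001,"dz":-0.001,"ax":0,"ay":0,"az":-1.4,"hand":0},
    {"dx":0.0047,"dy":0.001,"dz":-0.001,"ax":0,"ay":0,"az":-1.4,"hand":0}
  ]
}}

```text
t: 25.95
tool_pos: [459.0, -4.0, 84.8]
eef_rot: [0.001, 0.781, -0.625, -0.002]
force: [-0.6, 6.2, -3.3]
opening: 0.151
```

```bash
python3 arc.py 1 2; python3 w.py w18
```

```text
t 25.95 th 3.3614 left deg 0.12 r 136.48 yaw -1.349 z 84.8 F [-0.6  6.2 -3.3] op 13.3 j7 -1.59
dx 0.0024 dy -0.0016 az -0.1
dx 0.0047 dy -0.0017 az -0.1
25.95 [459.   -4.   84.8] [-0.   -0.   -0.   -0.   -0.    0.   -0.02]
```

View pics/w18.png

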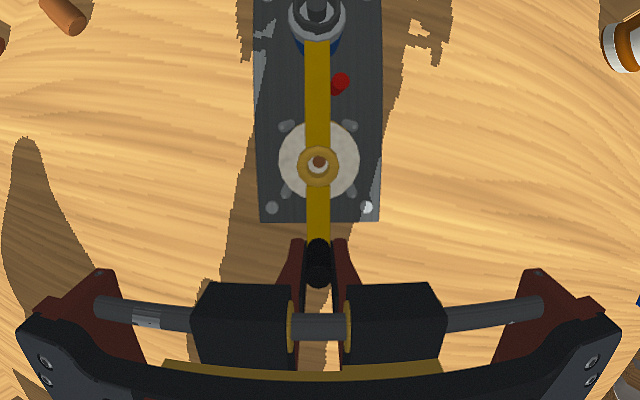

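The bar is beside the stop at (338,83) and the bushing over the stack at (318,165). The force is still only the spring's (~6 N), so I'll press on until the stop reacts.

Emit:
{"api": "carry_out", "payload": {
  "increments": [
    {"dx":0.002,"dy":0,"dz":0,"ax":0,"ay":0,"az":0,"hand":0},
    {"dx":0.002,"dy":0,"dz":0,"ax":0,"ay":0,"az":0,"hand":0},
    {"dx":0.002,"dy":0,"dz":0,"ax":0,"ay":0,"az":0,"hand":0}
  ]
}}

```text
t: 26.3
tool_pos: [459.1, -4.7, 84.8]
eef_rot: [0.0, 0.781, -0.624, -0.002]
force: [-2.6, 10.0, -2.2]
opening: 0.152
```

Emit:
{"api": "carry_out", "payload": {
  "increments": [
    {"dx":0.002,"dy":0,"dz":0,"ax":0,"ay":0,"az":0,"hand":0},
    {"dx":0.002,"dy":0,"dz":0,"ax":0,"ay":0,"az":0,"hand":0},
    {"dx":0.002,"dy":0,"dz":0,"ax":0,"ay":0,"az":0,"hand":0}
  ]
}}

```text
t: 26.6
tool_pos: [459.2, -5.2, 84.8]
eef_rot: [0.0, 0.782, -0.624, -0.003]
force: [-5.2, 14.1, -0.5]
opening: 0.151
```

```bash
python3 arc.py 1 1; python3 w.py w19; python3 - <<'E'
import pickle,cv2
s,c=pickle.load(open("w19.pkl","rb"))
cv2.imwrite("pics/w19z.png",cv2.resize(c["frame"][40:240,240:400],(480,600),interpolation=0)[:,:,::-1])
E
```

```text
t 26.6 th 3.3702 left deg -0.38 r 136.59 yaw -1.347 z 84.8 F [-5.2 14.1 -0.5] op 13.3 j7 -1.58
dx 0.0023 dy -0.0017 az 1565.2
26.6 [459.2  -5.2  84.8] [ 0. -0.  0.  0.  0. -0. -0.]
```

View pics/w19z.png

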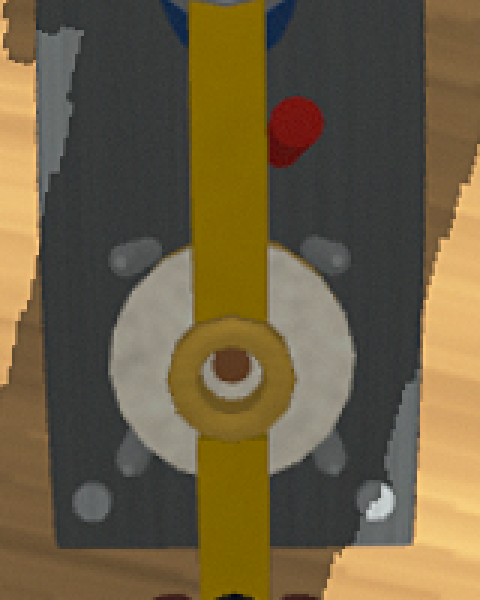

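The bar touches the red stop, and the reaction rose to 14 N against the spring's 6 N with motion stalled. I'll hold briefly and then hand in.

Emit:
{"api": "carry_out", "payload": {
  "increments": [
    {"dx":0,"dy":0,"dz":0,"ax":0,"ay":0,"az":0,"hand":0},
    {"dx":0,"dy":0,"dz":0,"ax":0,"ay":0,"az":0,"hand":0},
    {"dx":0,"dy":0,"dz":0,"ax":0,"ay":0,"az":0,"hand":0},
    {"dx":0,"dy":0,"dz":0,"ax":0,"ay":0,"az":0,"hand":0}
  ]
}}

```text
t: 27.05
tool_pos: [459.2, -5.2, 84.8]
eef_rot: [0.0, 0.782, -0.624, -0.003]
force: [-4.9, 13.9, -0.9]
opening: 0.152
```

```bash
python3 - <<'E'
from workcell import status,job_done
s=status.read_state();print(s["t"],s["tool_pos"],s["force"],s["opening"])
print(job_done())
E
```

```text
27.05 [459.20908222  -5.15400505  84.82501963] [-4.92964194 13.89672903 -0.93096621] 0.15246447161145557
the job is handed in; nothing more can be done
None
```

I stacked the base disc, then the brass ring, then the white disc in the nest. I then swung the guide arm by its peg to the red stop and handed the job in at 27 s with the gripper still holding it there.

**Stack:** touching the top of the stack with shut fingertips met contact at about 62.4 mm, where 62 mm was expected. The picture after each placing showed the part centred between the pins. One check disagreed: a height from two camera views read about 67 mm. The same method read the stop's top as 80 mm when it is 78 mm, so I trusted the touch.

**Guide arm:** the last picture showed the bar against the stop and the bushing over the nest. The force held steady at about 14 N, where the spring alone gives 6 N. The arm angle worked out about 0.4° past nominal, within measurement error.

**Along the way:** on the approach to the peg, joint 7 came up to its range limit, reading -2.86. I backed it off and gripped the peg about 27° off tangential, which held. I did not touch the other things on the bench.

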